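Weigh the sample jar from the middle of the crowded rack

TASK

The squat open jar of chopped leaves at the back of the teal rack has to be weighed, but the three tall capped bottles crowd round it: stand all three upright in the grey side tray, then lift the jar out and set it down gently, without spilling, in the middle of the steel pan of the balance. Then put the bottles back, each standing upright in the same rack compartment it came from, and leave the jar on the pan. Do not shift the vial and the spare cap in the rack, nor the box of test cards on the bench.

Things in the scene. Friction and masses are not known exactly. Their poses are not given: they have to be found in the camera images.
- narrow_bottle: Round off-white plastic bottle with a small round black screw cap. Body 58 mm across up to 86 mm high, then a shoulder to a 24 mm neck at 100 mm; the cap is 30 mm across, from 110 to 136 mm (the top of the bottle). About 0.15 kg. Origin: centre of its underside, z up along its axis. Lift it by the cap (cap middle 123 mm above the origin). It starts in one of three rack compartments (back left, back right or front middle); which one changes.
- wide_bottle: Round off-white plastic bottle with a wide mouth and a wide black screw cap. Body 58 mm across up to 90 mm high, then a short shoulder to a 46 mm neck at 96 mm; the cap is 52 mm across, from 98 to 126 mm (top). About 0.17 kg. Origin: centre of its underside, z up along its axis. Lift it by the cap (cap middle 112 mm above the origin; the shoulder lies under the cap, so keep the fingertips at 95 mm or more above the origin). It starts in one of the same three compartments.
- square_bottle: Square off-white plastic bottle with a small round black screw cap. Body 50 x 50 mm (rounded edges, sides along its x and y) up to 88 mm high, then a shoulder to a 26 mm neck at 98 mm; the cap is 32 mm across, from 106 to 132 mm (top). About 0.16 kg. Origin: centre of its underside, z up. Lift it by the cap (cap middle 119 mm above the origin). It starts in one of the same three compartments, its sides roughly along the rack's; it fits a compartment at any yaw.
- jar: Squat open jar of clear plastic with chopped green leaves in it, 62 mm across, straight-sided, 70 mm high. About 0.14 kg. Origin: centre of its underside, z up along its axis. It starts in the back middle compartment of the rack, with a bottle on its left, one on its right and one in front of it. Grip it across its sides at about 50 mm above the origin.
- rack: Teal sample rack, fixed to the bench: an open tray 160 mm (x) by 238 mm (y) with 2 x 3 square compartments, 74 mm inside, 78 mm centre to centre. Origin: centre of its underside; +x points to its back, +y to its left, z up. Compartment centres are at x = -39 (front row) or +39 mm (back row) and y = -78, 0 or +78 mm. Floor 4 mm above the origin, rims and dividers 4 mm thick with their tops 22 mm above the origin, back board (at x = +78 mm) up to 70 mm.
- pan (a point): Centre of the top of the round steel pan of the balance, 120 mm across and 76 mm above the bench; z up, x towards the back of the balance. The balance is fixed: a white box 180 mm wide and 240 mm deep whose housing, up to 62 mm high, reaches from 165 mm in front of the pan's centre (-x) to 75 mm behind it. It stands on one side of the rack, the side tray on the other; which side changes.
- side_tray: Grey open tray, empty at the start, fixed to the bench: 276 mm along its x, 158 mm along its y, walls 4 mm thick with their rim 16 mm above the bench. Origin: centre of its underside, z up; floor 4 mm above the origin. The three bottles fit in it in a row along x, 85 mm apart.
- vial: Small clear vial with a white cap, 24 mm across, 40 mm high, standing in a front corner compartment of the rack (left or right). Origin: centre of its underside. Leave it alone.
- spare_cap: Spare black screw cap, 40 mm across, 16 mm high, lying in the other front corner compartment of the rack. Origin: centre of its underside. Leave it alone.
- card_box: White carton of test cards with a blue band, 55 mm (x) by 85 mm (y), 22 mm high, lying on the bench in front of the rack (on the robot's side). Origin: centre of its underside. Leave it alone.

How it is judged:
On the way, in this order (a step that is already met when the one before it is completed fails the run):
1. all three bottles stand upright and released in the side tray (x of narrow_bottle in the frame of side_tray between -0.118 and 0.118 m and y of narrow_bottle in the frame of side_tray between -0.062 and 0.062 m and z of narrow_bottle in the frame of side_tray between -0.004 and 0.012 m and angle between each of narrow_bottle, wide_bottle, square_bottle's own z axis and vertical below 0.1 rad and linear speed of each of narrow_bottle, wide_bottle, square_bottle below 0.02 m/s and angular speed of each of narrow_bottle, wide_bottle, square_bottle below 0.2 rad/s and contact force between each of narrow_bottle, wide_bottle, square_bottle and the fingers below 0.05 N and x of wide_bottle in the frame of side_tray between -0.118 and 0.118 m and y of wide_bottle in the frame of side_tray between -0.062 and 0.062 m and z of wide_bottle in the frame of side_tray between -0.004 and 0.012 m and x of square_bottle in the frame of side_tray between -0.118 and 0.118 m and y of square_bottle in the frame of side_tray between -0.062 and 0.062 m and z of square_bottle in the frame of side_tray between -0.004 and 0.012 m), for 0.1 s.
2. the jar stands in the middle of the balance pan, released (distance between jar and pan below 0.016 m and z of jar in the frame of pan between -0.004 and 0.006 m and angle between jar's own z axis and vertical below 0.1 rad and linear speed of jar below 0.02 m/s and angular speed of jar below 0.2 rad/s and contact force between jar and the fingers below 0.05 N), for 0.1 s.
At the end, for the whole second after the job is handed in: The jar stands upright on the balance pan, its centre within 16 mm of the pan's centre; each bottle stands upright (within 6 degrees) on the floor of the rack compartment it started in, within 24 mm of where it stood; all are released and at rest (all of step 2 and distance of each of narrow_bottle, wide_bottle, square_bottle from where it was at the start of the episode below 0.024 m and z of narrow_bottle in the frame of rack between -0.002 and 0.009 m and angle between each of narrow_bottle, wide_bottle, square_bottle's own z axis and vertical below 0.1 rad and linear speed of each of narrow_bottle, wide_bottle, square_bottle below 0.02 m/s and angular speed of each of narrow_bottle, wide_bottle, square_bottle below 0.2 rad/s and contact force between each of narrow_bottle, wide_bottle, square_bottle and the fingers below 0.05 N and z of wide_bottle in the frame of rack between -0.002 and 0.009 m and z of square_bottle in the frame of rack between -0.002 and 0.009 m); the robot touches nothing.
It fails at once if a bottle or the jar is tipped over (more than 35 degrees) (angle between any of narrow_bottle, wide_bottle, square_bottle, jar's own z axis and vertical above 0.61 rad).
It fails at once if the vial, the spare cap or the card box is moved by more than 15 mm (distance of any of vial, spare_cap, card_box from where it was at the start of the episode above 0.015 m).
It fails at once if the jar is dropped on the pan or banged down (over 0.45 m/s within 30 mm of the pan's centre) (distance between jar and pan below 0.03 m and linear speed of jar above 0.45 m/s).
It also fails if it takes over 138 s, if anything falls off the work surface, if the arm or the gripper's body presses on something with over 40 N, if the wrist force passes 120 N, or if a joint passes its speed limit or range.

ROBOT

A 7-joint arm with a two-finger parallel gripper is mounted at the origin on the work surface. World frame = base frame: x ahead of the robot, y to its left, z up, the work surface at z = 0. Lengths are in m, angles in rad, forces in N, time in s.
With the tool pointing down it reaches from about 0.4 to 0.925 m from the base axis. Payload 4.1 kg.
Tool frame: the origin (TCP) lies midway between the tips of the shut fingers; the grasp point (between the pads) lies bot.grip_depth behind it (bot.grip_depth is the distance from the TCP to the grasp point, in m); y points along the fingers, z is the direction in which the jaws open and shut, and the axes are right-handed (so a half turn about y gives the same grasp; the last joint's range is limited). The gripper opens to 85 mm and grips with 20 to 120 N. Pads are 22 mm wide; open, the fingers measure 114 mm over their backs; the gripper's body (76 mm by 85 mm) begins 54 mm behind the grasp point. The pads swing forward as they close: fully open they stand 13 mm farther back than shut.
Start: joints at [-1.292, 0.398, 0.045, 1.537, -0.019, 1.207, -0.051], TCP at [0.24, 0.604, 0.208] pointing down, gripper open.
Joint ranges: [-2.82, 2.82], [-0.49, 2.23], [-1.37, 1.46], [0, 2.46], [-1.36, 4.5], [0.23, 2], [-2.94, 2.94]. Speed limits (rad/s): [2.57, 2.57, 3.14, 3.14, 3.14, 3.14, 3.14].

INTERFACE

Orientations are given as a unit quaternion [w, x, y, z].
In Python, from station import sensors, optics, bot, spotter gives the robot as it stands. The module is installed in compiled form; this text tells all that it offers.
- The arm moves only by the tool move_arm, never from a script. Its argument "targets" is a list of rows, each an object with "dp": the shift along the tool's x, y, z in mm, a list of three; "angular": the turn, a rotation vector about the tool's x, y, z in degrees, a list of three; "jaw": the gripper command: -1 is fully open, 1 is shut, values between are in proportion. A call has 1 to 8 rows; each row shifts and turns the commanded pose from where the row before left it, along the tool's axes as they then stand; what a row does not reach is not made up. A row lasts 1/10 s, in which the tool goes at most 50 mm and 8.59 degrees, less where a joint would pass 70% of its speed; a pose out of reach is approached as far as the arm can. A call is refused whole if a number of a shift passes 50 or a number of a turn 8.59, either way. A call with a gripper value outside its range is refused whole. The fingers move at their own pace and stop on an object; the grip force is fixed at half the most. Time passes only in rows, so rows that do not move let the fingers close. It gives the time, the measured TCP pose, the force and the opening at its end, in the units of the state.
- sensors.sense(): the state, without advancing time (a new reading comes with each control period).
- optics.camera(name): name is "scene" or "top"; returns the picture (480x640x3 uint8, blue, green, red); there is no depth.
- optics.camera_params(name): a dict with "fx", "fy", "cx", "cy" (pixels), "k1" (the pictures are not rectified: a ray, as slopes to the right and down, at radius r is drawn at 1 + k1 r^2 times it, then the intrinsics apply), "R" (3x3) and "t" (3): a world point X has camera coordinates R X + t. Camera axes: x right, y down, z forward; pixel columns grow to the right and rows downward; lengths in m; the calibration is good to about 2 mm. A picture is of the moment at which its call begins. camera_params takes no time and is no camera call.
- bot.job_done(): hands the job in, once; it reports no verdict.
Trained networks look in the newest picture that a camera, given by its name, has taken for a name from the list of things; names that differ only in an ending like _2 or _b are one class to them, and where a whole thing is asked for, a point or a joint stands for the part that bears it (a point fixed in the world has none). Each returns a list of dicts, best first, with "score" (0 to 1); they miss things now and then, are a little off and sometimes report something else, mostly with a low value. They report only what shows in the picture. A call takes as long as a camera call.
- spotter.recognise(camera, query): "uv" ([column, row] in pixels, amid what is visible of it).
- spotter.tip_of(camera, query): "uv" ([column, row] in pixels: a listed point, or the origin of a listed thing).
The state is a dict: "t": time; "joint_positions": joint angles; "joint_velocities": joint speeds; "tau": joint torques, N m; "position": TCP position; "orientation": TCP orientation; "force": force on the tool from outside, world axes, zero at the start; "ft_torque": the same for the moment, N m; "gripper_width": finger opening in m.
Only numpy, scipy, OpenCV 4.12 (cv2) and the standard library are available. Lean on these libraries where they do the work, as an engineer would, in place of code of your own. Each camera call takes 0.05 s, during which the arm holds its last target.

## Working session

There is one attempt and no reset: what is moved stays moved. The work goes in short steps, Python scripts to look and compute and a tool call to move; the robot and the scene stay as the last step left them, time stands still between calls to the robot, and variables do not carry over. Pictures are saved under pics/ and viewed, and the job is handed in when it is done.

Besides the shell and the picture viewer there is one more tool, called after "Request:" as a command line: name --argument value ..., lists and objects as JSON in quotes. move_arm: Moves the arm, as the interface text tells. Its arguments: {"type":"object","properties":{"targets":{"type":"array"}},"required":["targets"]}

```bash
mkdir -p pics; python3 - <<'E'
from station import sensors, optics, bot, spotter
import cv2, numpy as np
np.set_printoptions(precision=4,suppress=True)
s=sensors.sense(); print(s['t'],s['position'],s['orientation'],s['gripper_width'],s['force'],bot.grip_depth)
for c in ['scene','top']:
    cv2.imwrite(f'pics/{c}0.png',optics.camera(c)); p=optics.camera_params(c); print(c,p, -np.array(p['R']).T@np.array(p['t']))
E
```

```text
0.0 [0.2395 0.6035 0.2065] [-0.6938  0.6952 -0.1328  0.1327] 0.08560953186391619 [-0.2032  0.4763 -0.6944] 0.0187
scene {'fx': 512.7077598643222, 'fy': 512.7077598643222, 'cx': 318.0518667626872, 'cy': 239.20886134130004, 'k1': 0.01540236190571435, 'R': array([[ 0.7236,  0.6902,  0.0041],
       [ 0.4731, -0.4916, -0.7311],
       [-0.5026,  0.5309, -0.6823]]), 't': array([-0.4023, -0.1914,  1.1879])} [ 0.9787 -0.447   0.6722]
top {'fx': 488.2365406610614, 'fy': 488.2365406610614, 'cx': 309.00538450873466, 'cy': 234.88175959379777, 'k1': -0.07786450050964176, 'R': array([[ 0.0204, -0.9998, -0.0035],
       [-0.9862, -0.0195, -0.1641],
       [ 0.164 ,  0.0068, -0.9864]]), 't': array([-0.0217,  0.5039,  1.0137])} [ 0.3311 -0.0188  1.0826]
```

View pics/scene0.png

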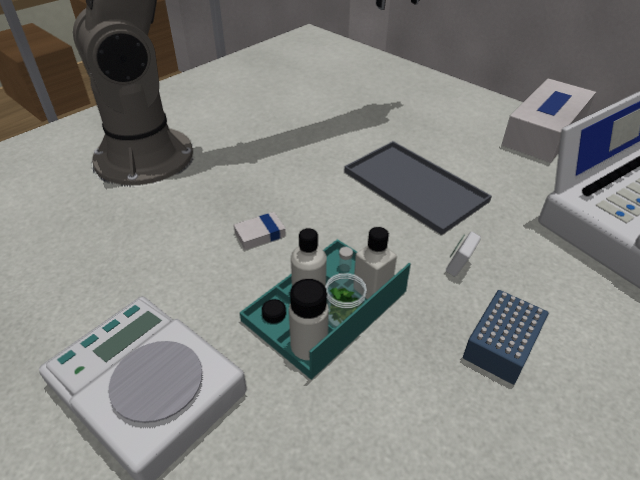

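View pics/top0.png

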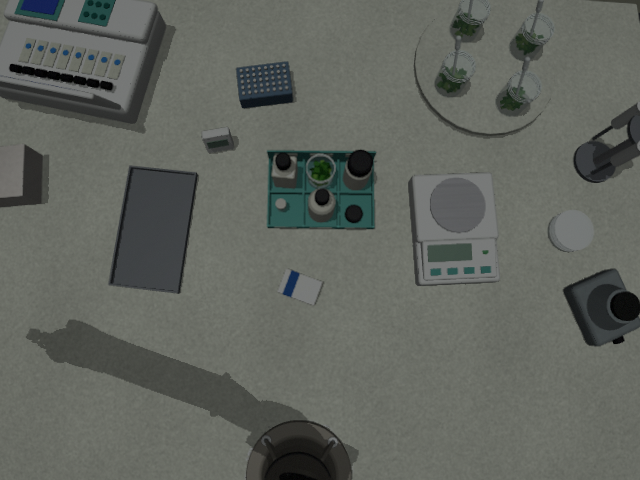

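Scene: the square bottle is back left (top 285,160), the wide bottle back right (360,163) and the narrow bottle front middle (322,198). The jar is at (320,169), the tray on the left (153,230) and the balance on the right (458,205). I'll zoom in for accurate measurement.

```bash
cat > h.py <<'E'
import numpy as np, cv2
from station import optics
def P(c):
    p=optics.camera_params(c);K=np.array([[p['fx'],0,p['cx']],[0,p['fy'],p['cy']],[0,0,1]]);return K,np.array([p['k1'],0,0,0]),np.array(p['R']),np.array(p['t'])
def ray(c,uv):
    K,d,R,t=P(c); q=cv2.undistortPoints(np.array([[uv]],float),K,d)[0,0]
    return -R.T@t, R.T@np.array([q[0],q[1],1])
def atz(c,uv,z):
    o,r=ray(c,uv); return o+r*(z-o[2])/r[2]
def proj(c,X):
    K,d,R,t=P(c); return cv2.projectPoints(np.array(X,float).reshape(-1,3),cv2.Rodrigues(R)[0],t,K,d)[0].reshape(-1,2)
def tri(a,b):
    o1,r1=ray('top',a);o2,r2=ray('scene',b); A=np.stack([r1,-r2],1); s=np.linalg.lstsq(A,o2-o1,rcond=None)[0]
    p,q=o1+s[0]*r1,o2+s[1]*r2; return (p+q)/2,np.linalg.norm(p-q)
E
python3 - <<'E'
import cv2
from station import spotter
for c,a,n in [('top',(250,130,150,115),5),('scene',(230,220,190,160),4),('top',(400,160,110,130),5),('top',(100,155,110,145),5)]:
    im=cv2.imread(f'pics/{c}0.png');x,y,w,h=a
    cv2.imwrite(f'pics/crop_{c}_{x}.png',cv2.resize(im[y:y+h,x:x+w],None,fx=n,fy=n,interpolation=cv2.INTER_CUBIC))
from h import *
np.set_printoptions(precision=4,suppress=True)
for q in ['narrow_bottle','wide_bottle','square_bottle','jar','rack','pan','side_tray','card_box']:
    r={}
    for c in ['top','scene']:
        o=spotter.tip_of(c,q); r[c]=o[0] if o else None
        if o: print(q,c,o[0], len(o))
    if all(r.values()): print('   ',tri(r['top']['uv'],r['scene']['uv']))
E
```

```text
narrow_bottle top {'uv': [320.3, 210.9], 'score': 0.73} 3
narrow_bottle scene {'uv': [308.8, 290.3], 'score': 0.69} 2
    (array([ 0.5658, -0.0348,  0.0076]), np.float64(0.002168881875982103))
wide_bottle scene {'uv': [310.6, 345.1], 'score': 0.69} 1
square_bottle top {'uv': [288.5, 176.6], 'score': 0.97} 1
square_bottle scene {'uv': [371.7, 289.8], 'score': 0.57} 1
    (array([0.6439, 0.039 , 0.0098]), np.float64(0.0026350563014759134))
jar top {'uv': [319.5, 177.2], 'score': 0.9} 2
jar scene {'uv': [342.8, 314.7], 'score': 0.92} 1
    (array([ 0.6436, -0.0327,  0.0072]), np.float64(0.0003659374534422484))
rack top {'uv': [323.1, 193.6], 'score': 0.7} 1
pan top {'uv': [460.6, 203.0], 'score': 0.84} 1
pan scene {'uv': [157.7, 378.2], 'score': 0.91} 1
    (array([ 0.574 , -0.3277,  0.0815]), np.float64(0.007575711970551847))
side_tray top {'uv': [152.5, 229.9], 'score': 0.66} 1
side_tray scene {'uv': [413.8, 185.7], 'score': 0.69} 1
    (array([ 0.5153,  0.3444, -0.001 ]), np.float64(0.0012707404821234666))
card_box top {'uv': [298.6, 287.0], 'score': 0.95} 1
card_box scene {'uv': [256.8, 232.9], 'score': 0.64} 1
    (array([0.3915, 0.0062, 0.005 ]), np.float64(0.007305666369454145))
```

View pics/crop_top_250.png

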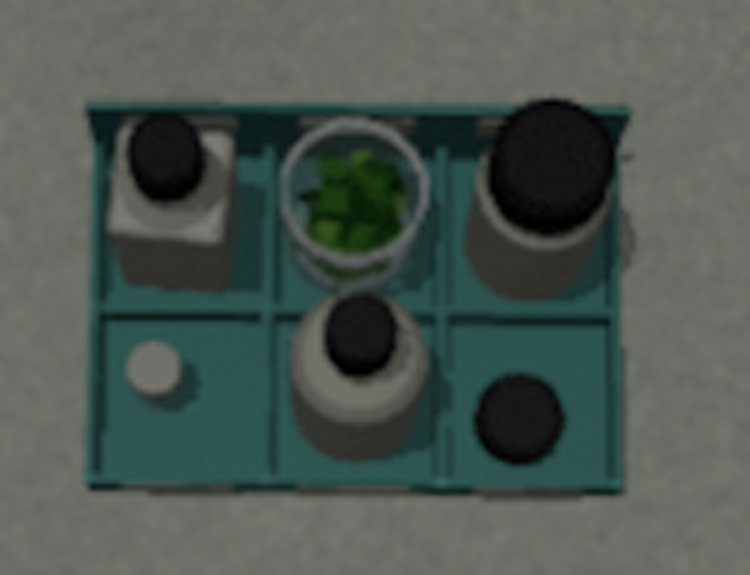

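View pics/crop_scene_230.png

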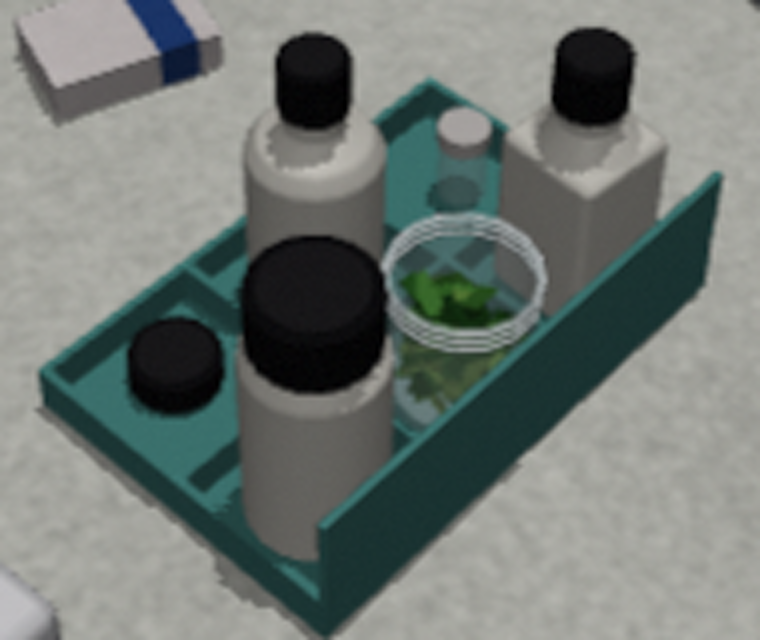

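View pics/crop_top_400.png

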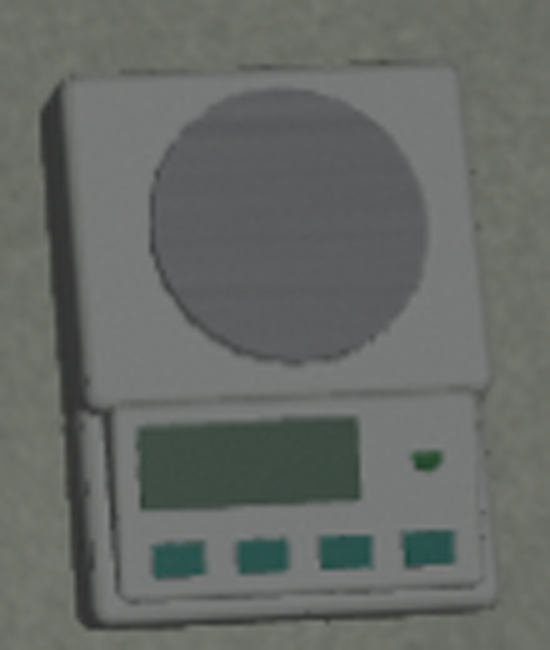

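View pics/crop_top_100.png

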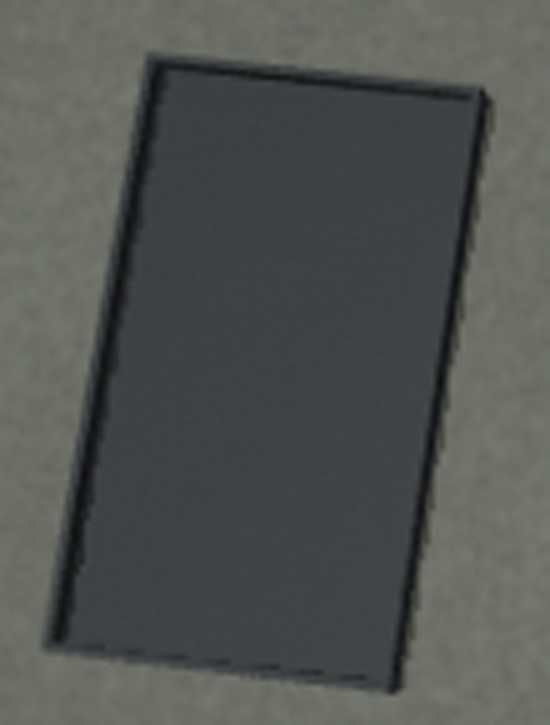

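```bash
cat > m.py <<'E'
from h import *
from scipy.optimize import least_squares
np.set_printoptions(precision=4,suppress=True)
def capmask(im,roi,thr=45):
    x,y,w,h=roi; g=im.max(2); m=np.zeros_like(g); m[y:y+h,x:x+w]=(g[y:y+h,x:x+w]<thr)
    n,l,s,c=cv2.connectedComponentsWithStats(m); k=1+np.argmax(s[1:,4]); return s[k],c[k]
def cyl(x,y,r,z0,z1):
    a=np.linspace(0,2*np.pi,60); return np.array([[x+r*np.cos(t),y+r*np.sin(t),z] for z in (z0,z1) for t in a])
def hullc(c,X):
    h=cv2.convexHull(proj(c,X).astype(np.float32)); M=cv2.moments(h); return np.array([M['m10']/M['m00'],M['m01']/M['m00']]),M['m00']
E
python3 - <<'E'
from m import *
T=cv2.imread('pics/top0.png');S=cv2.imread('pics/scene0.png')
dims={'narrow':(.015,.110,.136,(310,185,25,24),(295,228,28,26)),'wide':(.026,.098,.126,(345,147,32,32),(286,276,46,46)),'square':(.016,.106,.132,(272,150,25,24),(365,225,27,27))}
for n,(r,a,b,rt,rs) in dims.items():
    st,ct=capmask(T,rt);ss,cs=capmask(S,rs)
    f=lambda p:np.concatenate([hullc('top',cyl(*p,r,a+.004,b+.004))[0]-ct,hullc('scene',cyl(*p,r,a+.004,b+.004))[0]-cs])
    q=least_squares(f,[.6,0]); 
    print(n,ct,st[4],hullc('top',cyl(*q.x,r,a,b))[1],cs,ss[4],hullc('scene',cyl(*q.x,r,a,b))[1],q.x,q.fun)
c5=lambda x,y,ox,oy:(( x+.5)/5-.5+ox,(y+.5)/5-.5+oy)
print('jar',tri(c5(355,194,250,130),(346.25,290.5)),atz('top',c5(355,194,250,130),.074),atz('scene',(346.2,288.6),.074))
print('pan',tri(c5(290,225,400,160),(157,382)),atz('top',c5(290,225,400,160),.076),atz('scene',(157,381.5),.076))
R=[atz('top',c5(*p,250,130),z) for p,z in [((88,487),.022),((622,490),.022),((88,105),.07),((628,108),.07)]]
print(np.array(R),[np.linalg.norm(R[0]-R[1]),np.linalg.norm((R[0]-R[2])[:2])])
Q=np.array([atz('top',c5(*p,100,155),.016) for p in [(148,55),(487,90),(400,690),(45,648)]])
print(Q,Q.mean(0),[np.linalg.norm(Q[i]-Q[i-1]) for i in range(4)])
S=np.array([atz('scene',p,.016) for p in [(489,196),(443,229),(345,171),(393,144)]]);print(S,S.mean(0))
E
```

```text
narrow [321.6736 196.6269] 193 214.54288595938124 [307.6649 240.0885] 373 432.371097629657 [ 0.5675 -0.0358] [-0.1345  0.3551  0.177   0.3012]
wide [359.5346 162.4553] 593 583.9490737444721 [307.9658 297.9308] 1199 1279.473018412944 [ 0.6435 -0.1126] [-0.2205  0.6434  0.2345  0.5792]
square [282.2597 160.0581] 258 244.13045298145153 [377.6259 238.9364] 409 469.04668722325005 [0.6426 0.0455] [0.0899 1.0164 0.6726 0.4846]
jar (array([ 0.6462, -0.0329,  0.069 ]), np.float64(0.0022638548327462635)) [ 0.6439 -0.0337  0.074 ] [ 0.6469 -0.0325  0.074 ]
pan (array([ 0.5719, -0.327 ,  0.0701]), np.float64(0.0023721757464515267)) [ 0.57   -0.3263  0.076 ] [ 0.576  -0.3268  0.076 ]
[[ 0.5233  0.0813  0.022 ]
 [ 0.5266 -0.1547  0.022 ]
 [ 0.6832  0.0828  0.07  ]
 [ 0.6865 -0.1517  0.07  ]] [np.float64(0.23601390917452766), np.float64(0.15992489507558263)]
[[0.6618 0.4055 0.016 ]
 [0.6472 0.2466 0.016 ]
 [0.3749 0.2691 0.016 ]
 [0.3891 0.4296 0.016 ]] [0.5182 0.3377 0.016 ] [np.float64(0.27378266516431565), np.float64(0.1596039105598016), np.float64(0.2732385047598047), np.float64(0.1611585226042255)]
[[0.6592 0.4026 0.016 ]
 [0.6481 0.2505 0.016 ]
 [0.3868 0.2627 0.016 ]
 [0.3962 0.4218 0.016 ]] [0.5226 0.3344 0.016 ]
```

```bash
cat > s.py <<'E'
import sys
from station import sensors
import numpy as np
from scipy.spatial.transform import Rotation as Ro
np.set_printoptions(precision=4,suppress=True)
def st():
    s=sensors.sense(); w,x,y,z=s['orientation']; return s,Ro.from_quat([x,y,z,w])
def to(target,Rt=Ro.from_matrix(np.array([[1,0,0],[0,0,-1.],[0,1,0]]).T if 0 else np.eye(3))):
    pass
# desired tool: y -> -Z, z -> sgn*Y
def goal(sgn=1,yaw=0):
    y=np.array([0,0,-1.]);z=np.array([-np.sin(yaw),np.cos(yaw),0])*sgn;x=np.cross(y,z);return Ro.from_matrix(np.stack([x,y,z],1))
if __name__=='__main__':
    s,R=st(); print('t',s['t'],'p',np.array(s['position']),'w',s['gripper_width'],'F',np.array(s['force'])); print(R.as_matrix()); print('q',np.array(s['joint_positions']))
    for g in (1,-1): print(g,'rotvec tool deg',(R.inv()*goal(g)).as_rotvec()*180/np.pi)
    if len(sys.argv)>3:
        d=np.array([float(v) for v in sys.argv[1:4]])-s['position']; print('world d mm',d*1000,'tool d mm',R.inv().apply(d)*1000)
E
python3 s.py 0.643 0.045 0.25; python3 -c "import s"
```

```text
t 0.9 p [0.2398 0.6042 0.2076] w 0.08546629100996946 F [-0.197   0.031  -0.0799]
[[ 0.9295  0.0001  0.3688]
 [-0.3688  0.0001  0.9295]
 [ 0.     -1.      0.0001]]
q [-1.292   0.3984  0.0451  1.5366 -0.0187  1.2069 -0.0507]
1 rotvec tool deg [ -0.0049 -21.6446   0.0025]
-1 rotvec tool deg [ -0.0035 158.3554  -0.0069]
world d mm [ 403.2277 -559.187    42.3614] tool d mm [ 581.0522  -42.3801 -371.025 ]
```

Request:
move_arm --targets '[{"dp": [0, -14, 0], "angular": [0, -7.2, 0], "jaw": -1}, {"dp": [0, -14, 0], "angular": [0, -7.2, 0], "jaw": -1}, {"dp": [0, -14, 0], "angular": [0, -7.24, 0], "jaw": -1}, {"dp": [20, 0, -30], "angular": [0, 0, 0], "jaw": -1}, {"dp": [30, 0, -40], "angular": [0, 0, 0], "jaw": -1}, {"dp": [30, 0, -40], "angular": [0, 0, 0], "jaw": -1}, {"dp": [30, 0, -40], "angular": [0, 0, 0], "jaw": -1}, {"dp": [30, 0, -40], "angular": [0, 0, 0], "jaw": -1}]'

```text
t: 1.7
position: [0.3807, 0.4125, 0.2499]
orientation: [0.707, -0.707, -0.0, -0.0]
force: [0.6, 0.2, 0.0]
gripper_width: 0.0851
```

```bash
python3 s.py 0.643 0.045 0.25
```

```text
t 1.7 p [0.3807 0.4125 0.2499] w 0.08510362866332939 F [0.5936 0.2027 0.0114]
[[ 1.      0.0005 -0.0002]
 [ 0.0002  0.0007  1.    ]
 [ 0.0005 -1.      0.0007]]
q [-0.9709  0.2096  0.082   1.6972 -0.0181  1.2347  0.6862]
1 rotvec tool deg [-0.0396  0.0089  0.0292]
-1 rotvec tool deg [   0.0459 -179.9911    0.0623]
world d mm [ 262.2522 -367.4852    0.0902] tool d mm [ 262.1951   -0.2108 -367.5259]
```

Request:
move_arm --targets '[{"dp": [34, 0, -47], "angular": [0, 0, 0], "jaw": -1}, {"dp": [34, 0, -47], "angular": [0, 0, 0], "jaw": -1}, {"dp": [34, 0, -47], "angular": [0, 0, 0], "jaw": -1}, {"dp": [34, 0, -47], "angular": [0, 0, 0], "jaw": -1}, {"dp": [34, 0, -47], "angular": [0, 0, 0], "jaw": -1}, {"dp": [34, 0, -47], "angular": [0, 0, 0], "jaw": -1}, {"dp": [34, 0, -47], "angular": [0, 0, 0], "jaw": -1}, {"dp": [24, 0, -38], "angular": [0, 0, 0], "jaw": -1}]'

```text
t: 2.5
position: [0.6102, 0.0903, 0.2498]
orientation: [-0.707, 0.707, 0.0, 0.001]
force: [0.2, -0.2, 0.1]
gripper_width: 0.085
```

Request:
move_arm --targets '[{"dp": [0, 0, 0], "angular": [0, 0, 0], "jaw": -1}, {"dp": [0, 0, 0], "angular": [0, 0, 0], "jaw": -1}]'

```text
t: 2.7
position: [0.6092, 0.0912, 0.2495]
orientation: [0.707, -0.707, 0.001, -0.001]
force: [-0.4, 0.6, -0.4]
gripper_width: 0.0854
```

Request:
move_arm --targets '[{"dp": [17, 0, -23], "angular": [0, 0, 0], "jaw": -1}, {"dp": [17, 0, -23], "angular": [0, 0, 0], "jaw": -1}, {"dp": [0, 40, 0], "angular": [0, 0, 0], "jaw": -1}, {"dp": [0, 30, 0], "angular": [0, 0, 0], "jaw": -1}, {"dp": [0, 10, 0], "angular": [0, 0, 0], "jaw": -1}]'

```text
t: 3.2
position: [0.6399, 0.0491, 0.1659]
orientation: [0.707, -0.707, 0.001, 0.003]
force: [0.4, 0.1, -0.7]
gripper_width: 0.0853
```

```bash
cat > pic.py <<'E'
import sys,cv2
from station import optics
for c in ['top','scene']: cv2.imwrite(f'pics/{c}_{sys.argv[1]}.png',optics.camera(c))
E
python3 pic.py 1; python3 s.py 0.643 0.045 0.104; python3 - <<'E'
import cv2,numpy as np
a=cv2.imread('pics/top_1.png')[120:300,220:400];b=cv2.imread('pics/scene_1.png')[180:380,240:440]
cv2.imwrite('pics/c1.png',np.hstack([cv2.resize(a,(400,400)),cv2.resize(b,(400,400))]))
E
```

```text
t 3.3 p [0.6414 0.0487 0.1682] w 0.08538339712621347 F [ 0.6081  0.5689 -0.2829]
[[ 1.     -0.0034 -0.0027]
 [ 0.0027  0.0005  1.    ]
 [-0.0034 -1.      0.0006]]
q [-0.3761  0.4352  0.3196  1.6034 -0.1479  1.1302  1.5529]
1 rotvec tool deg [-0.0313  0.1575 -0.1958]
-1 rotvec tool deg [  -0.3072 -179.8423    0.0491]
world d mm [  1.5958  -3.664  -64.1575] tool d mm [ 1.8049 64.1497 -3.7037]
```

View pics/c1.png

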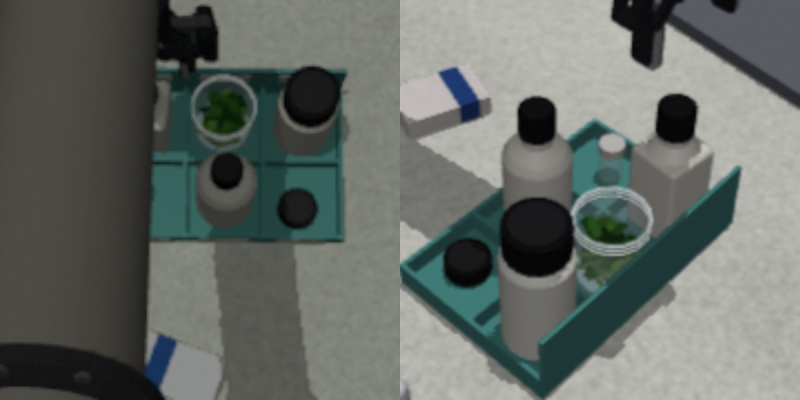

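```bash
python3 -c "
from h import *
p=[[.6414,.0487,.168],[.6414,.0487+.0427,.178],[.6414,.0487-.0427,.178]]
print(proj('scene',p),proj('top',p))"
python3 - <<'E'
import cv2,numpy as np
a=cv2.imread('pics/scene_1.png')[100:320,300:520]
cv2.imwrite('pics/c2.png',cv2.resize(a,(600,600)))
E
```

```text
[[381.48066328 216.33030825]
 [399.32784805 198.46523275]
 [363.77820806 224.81934748]] [[279.43296211 154.57127298]
 [257.12382564 152.53795022]
 [301.13647077 153.2741148 ]]
```

View pics/c2.png

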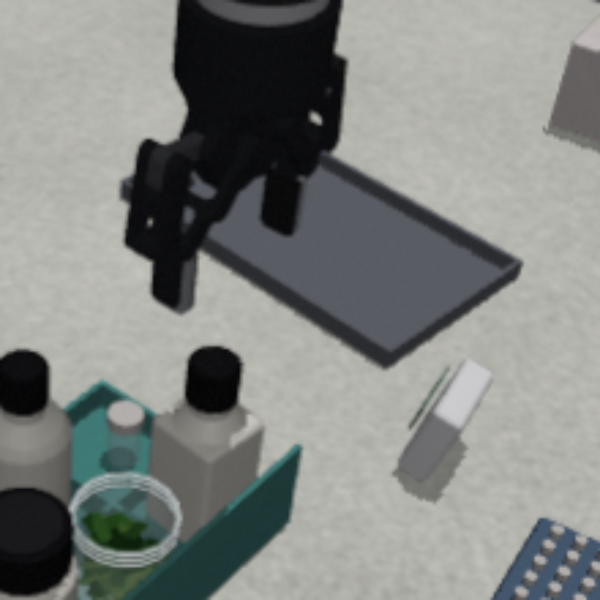

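Request:
move_arm --targets '[{"dp": [1, 20, -3], "angular": [0, 0, 0], "jaw": -1}, {"dp": [0, 20, 0], "angular": [0, 0, 0], "jaw": -1}, {"dp": [0, 0, 0], "angular": [0, 0, 0], "jaw": -1}, {"dp": [0, 0, 0], "angular": [0, 0, 0], "jaw": -1}]'

```text
t: 3.7
position: [0.6448, 0.0445, 0.1314]
orientation: [0.707, -0.707, -0.001, -0.0]
force: [0.2, 0.8, 0.8]
gripper_width: 0.0855
```

```bash
python3 pic.py 2; python3 s.py 0.643 0.045 0.104; python3 - <<'E'
import cv2,numpy as np
a=cv2.imread('pics/scene_2.png')[140:320,300:480]
cv2.imwrite('pics/c3.png',cv2.resize(a,(600,600)))
E
```

```text
t 3.8 p [0.6453 0.0442 0.1318] w 0.08536726482712037 F [ 0.895  -0.4511 -0.4567]
[[ 1.      0.0036 -0.0007]
 [ 0.0007  0.0008  1.    ]
 [ 0.0036 -1.      0.0008]]
q [-0.3636  0.4701  0.3135  1.6377 -0.1618  1.0557  1.5689]
1 rotvec tool deg [-0.0437  0.0378  0.2044]
-1 rotvec tool deg [   0.3211 -179.9619    0.0686]
world d mm [ -2.313    0.8152 -27.8119] tool d mm [-2.4117 27.8041  0.7956]
```

View pics/c3.png

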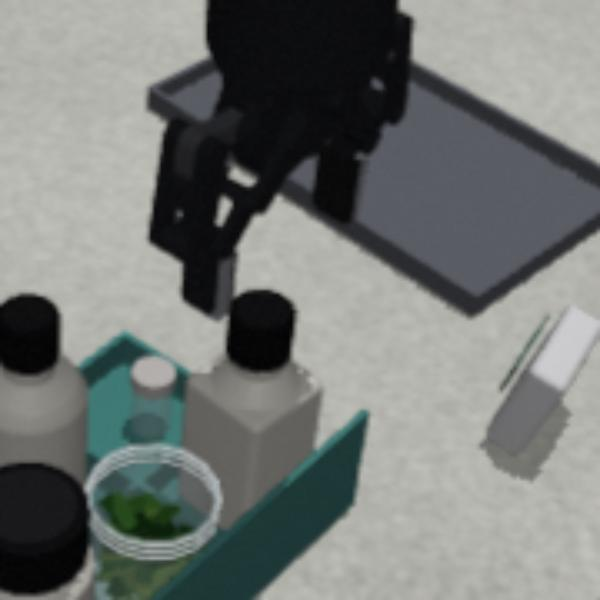

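```bash
python3 -c "
from h import *
for x in (-.011,.011):
  for dz in (0,.013): print(x,dz,proj('scene',[[.645+x,.0445-s*.0427,.1314+dz] for s in (1,-1)]).ravel())
print(proj('scene',[[.645,.0445,.1314]]))
print([ (o:=ray('scene',uv)) and atz('scene',uv,.145) for uv in [(366,235.4),(403.5,206)]])
"
```

```text
-0.011 0 [356.27813499 246.86979097 390.79543647 220.37754862]
-0.011 0.013 [356.75308921 240.64277775 391.62051948 214.20647502]
0.011 0 [367.4383713  253.9173343  401.80984672 226.67297664]
0.011 0.013 [368.05018361 247.68152179 402.76752595 220.48617996]
[[379.52723241 236.55613681]]
[array([0.63694718, 0.0199091 , 0.145     ]), array([0.63562241, 0.11631877, 0.145     ])]
```

Request:
move_arm --targets '[{"dp": [-2, -25, 0], "angular": [0, 0, 0], "jaw": 1}, {"dp": [0, -25, 0], "angular": [0, 0, 0], "jaw": 1}, {"dp": [0, 0, 0], "angular": [0, 0, 0], "jaw": 1}, {"dp": [0, 0, 0], "angular": [0, 0, 0], "jaw": 1}, {"dp": [0, 0, 0], "angular": [0, 0, 0], "jaw": 1}, {"dp": [0, 0, 0], "angular": [0, 0, 0], "jaw": 1}, {"dp": [0, 0, 0], "angular": [0, 0, 0], "jaw": 1}, {"dp": [0, 0, 0], "angular": [0, 0, 0], "jaw": 1}]'

```text
t: 4.6
position: [0.6416, 0.0436, 0.179]
orientation: [-0.707, 0.707, -0.0, -0.0]
force: [0.5, 0.4, 0.3]
gripper_width: 0.0003
```

```bash
python3 pic.py 3; python3 s.py 0.643 0.045 0.104; python3 - <<'E'
import cv2,numpy as np
a=cv2.imread('pics/scene_3.png')[120:300,300:480]
cv2.imwrite('pics/c3.png',cv2.resize(a,(600,600)))
E
```

```text
t 4.7 p [0.6417 0.0436 0.1792] w 6.291498285059463e-05 F [0.7651 1.2581 0.4057]
[[ 1.     -0.0005  0.0001]
 [-0.0001 -0.      1.    ]
 [-0.0005 -1.     -0.    ]]
q [-0.373   0.4245  0.3248  1.5938 -0.1446  1.1476  1.5553]
1 rotvec tool deg [ 0.0018 -0.0031 -0.0308]
-1 rotvec tool deg [  0.0484 179.9968   0.0029]
world d mm [  1.2703   1.4006 -75.2479] tool d mm [ 1.3107 75.2472  1.403 ]
```

View pics/c3.png

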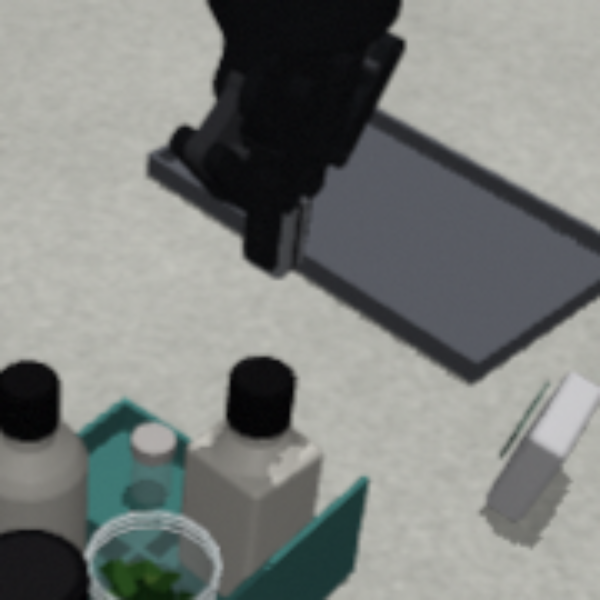

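```bash
python3 - <<'E'
import cv2,numpy as np
from h import *
a=cv2.imread('pics/top_1.png')[100:220,250:370];b=cv2.imread('pics/top_3.png')[100:220,250:370]
cv2.imwrite('pics/c4.png',np.hstack([cv2.resize(np.clip(2.5*i.astype(float),0,255).astype(np.uint8),(400,400),interpolation=cv2.INTER_CUBIC) for i in (a,b)]))
for z in (.181,.207): print(z,proj('top',[[.6414+x,.006+y,z] for x in (-.011,.011) for y in (0,-.012)]))
E
```

```text
0.181 [[300.97252422 158.21554122]
 [307.20095446 158.32865974]
 [301.23996449 147.33924409]
 [307.44092042 147.45065375]]
0.207 [[300.69997583 153.80315631]
 [307.10188674 153.91882073]
 [300.97634133 142.64842708]
 [307.34901361 142.7622766 ]]
```

View pics/c4.png

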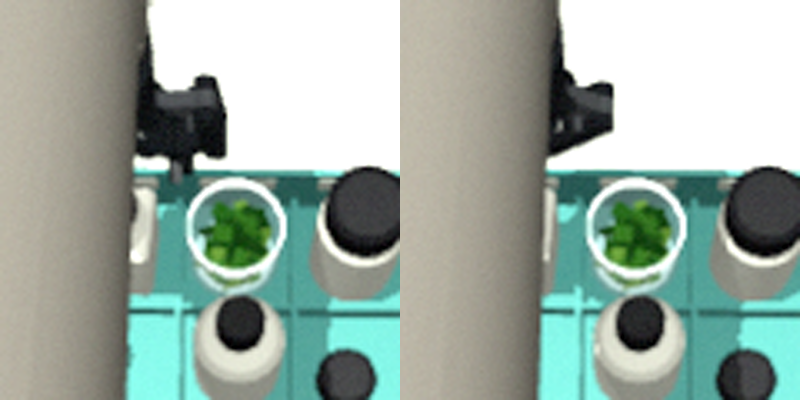

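Request:
move_arm --targets '[{"dp": [1, 0, 1], "angular": [0, 0, 0], "jaw": -1}, {"dp": [0, 0, 0], "angular": [0, 0, 0], "jaw": -1}, {"dp": [0, 0, 0], "angular": [0, 0, 0], "jaw": -1}, {"dp": [0, 0, 0], "angular": [0, 0, 0], "jaw": -1}, {"dp": [0, 25, 0], "angular": [0, 0, 0], "jaw": -1}, {"dp": [0, 25, 0], "angular": [0, 0, 0], "jaw": -1}, {"dp": [0, 25, 0], "angular": [0, 0, 0], "jaw": -1}, {"dp": [0, 0, 0], "angular": [0, 0, 0], "jaw": -1}]'

```text
t: 5.5
position: [0.6397, 0.0446, 0.1009]
orientation: [-0.707, 0.707, -0.003, -0.003]
force: [-0.4, -0.2, 1.5]
gripper_width: 0.0853
```

```bash
python3 pic.py 4; python3 s.py 0.643 0.045 0.104; python3 - <<'E'
import cv2,numpy as np
a=cv2.imread('pics/scene_4.png')[160:310,310:460]
cv2.imwrite('pics/c5.png',cv2.resize(a,(600,600)))
E
```

```text
t 5.6 p [0.643  0.0445 0.1048] w 0.0856864421131293 F [ 0.1268 -0.7947  0.3533]
[[ 1.     -0.0002  0.0001]
 [-0.0001 -0.0001  1.    ]
 [-0.0002 -1.     -0.0001]]
q [-0.3602  0.4956  0.3073  1.6642 -0.1708  1.0084  1.5744]
1 rotvec tool deg [ 0.0044 -0.0077 -0.0113]
-1 rotvec tool deg [  0.0178 179.9923   0.007 ]
world d mm [ 0.0429  0.4699 -0.8451] tool d mm [0.043  0.8451 0.4699]
```

View pics/c5.png

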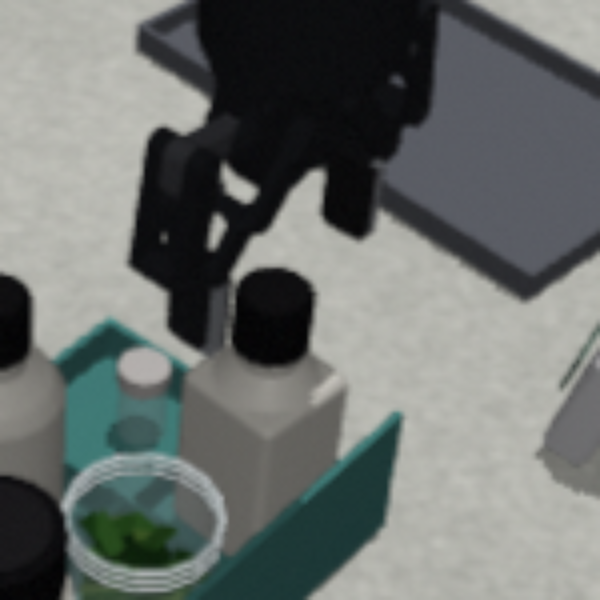

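Request:
move_arm --targets '[{"dp": [1, 13, 1], "angular": [0, 0, 0], "jaw": -1}, {"dp": [0, 0, 0], "angular": [0, 0, 0], "jaw": 0}, {"dp": [0, 0, 0], "angular": [0, 0, 0], "jaw": 1}, {"dp": [0, 0, 0], "angular": [0, 0, 0], "jaw": 1}, {"dp": [0, 0, 0], "angular": [0, 0, 0], "jaw": 1}, {"dp": [0, 0, 0], "angular": [0, 0, 0], "jaw": 1}]'

```text
t: 6.2
position: [0.6447, 0.0453, 0.0925]
orientation: [0.707, -0.707, -0.001, -0.001]
force: [0.5, -0.3, 2.7]
gripper_width: 0.0301
```

```bash
python3 pic.py 5; python3 s.py 0.643 0.045 0.104; python3 - <<'E'
import cv2,numpy as np
a=cv2.imread('pics/scene_5.png')[160:310,310:460]
cv2.imwrite('pics/c6.png',cv2.resize(a,(600,600)))
E
```

```text
t 6.3 p [0.6447 0.0453 0.0924] w 0.029863165081038236 F [-0.7962 -0.3582  3.3702]
[[ 1.      0.002   0.0003]
 [-0.0003 -0.      1.    ]
 [ 0.002  -1.     -0.    ]]
q [-0.358   0.5104  0.3036  1.6716 -0.176   0.9845  1.5771]
1 rotvec tool deg [ 0.0002 -0.0177  0.1122]
-1 rotvec tool deg [ -0.1763 179.9822   0.0003]
world d mm [-1.7213 -0.33   11.5634] tool d mm [ -1.6985 -11.5668  -0.3306]
```

View pics/c6.png

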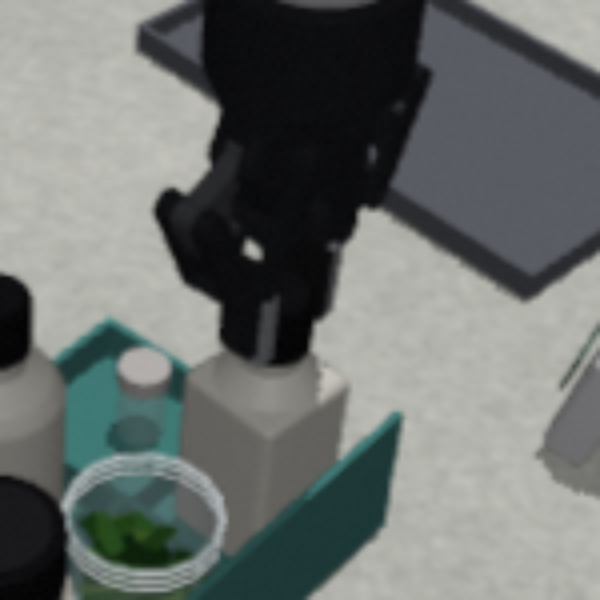

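Request:
move_arm --targets '[{"dp": [0, -10, 0], "angular": [0, 0, 0], "jaw": 1}, {"dp": [0, -20, 0], "angular": [0, 0, 0], "jaw": 1}, {"dp": [0, -30, 0], "angular": [0, 0, 0], "jaw": 1}, {"dp": [0, -20, 0], "angular": [0, 0, 0], "jaw": 1}, {"dp": [0, 0, 15], "angular": [0, 0, 0], "jaw": 1}, {"dp": [-5, 0, 30], "angular": [0, 0, 0], "jaw": 1}, {"dp": [-7, 0, 35], "angular": [0, 0, 0], "jaw": 1}, {"dp": [-7, 0, 35], "angular": [0, 0, 0], "jaw": 1}]'

```text
t: 7.1
position: [0.623, 0.1631, 0.1698]
orientation: [0.707, -0.707, 0.001, 0.001]
force: [1.4, -0.2, -2.0]
gripper_width: 0.0301
```

```bash
python3 pic.py 6; python3 s.py 0.604 0.330 0.092
```

```text
t 7.2 p [0.6212 0.1714 0.1693] w 0.029629947073956737 F [-0.3578  0.4584 -2.5561]
[[ 0.9999 -0.0052 -0.0116]
 [ 0.0117  0.0058  0.9999]
 [-0.0051 -1.      0.0059]]
q [-0.5393  0.4327  0.2832  1.5983 -0.1375  1.1329  1.3604]
1 rotvec tool deg [-0.3366  0.6668 -0.2949]
-1 rotvec tool deg [  -0.4615 -179.3318    0.5267]
world d mm [-17.1839 158.6328 -77.3099] tool d mm [-14.9388  78.3236 158.3626]
```

View pics/scene_6.png

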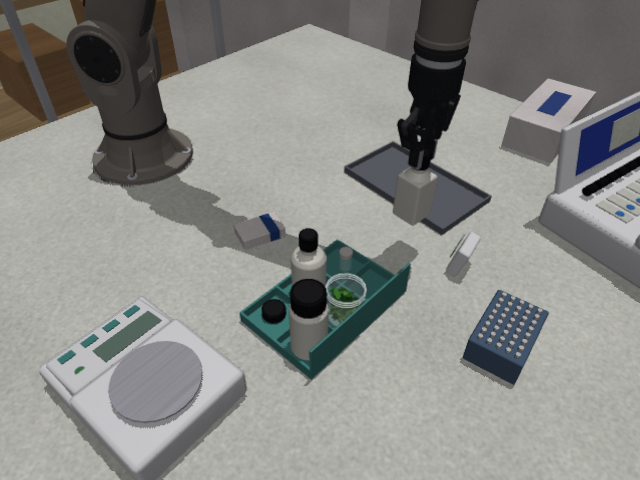

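The square bottle is held, hanging upright at scene (415,195), and moving toward the tray.

Request:
move_arm --targets '[{"dp": [-4, 0, 35], "angular": [0, 0, 0], "jaw": 1}, {"dp": [-4, 0, 35], "angular": [0, 0, 0], "jaw": 1}, {"dp": [-4, 0, 35], "angular": [0, 0, 0], "jaw": 1}, {"dp": [-4, 0, 30], "angular": [0, 0, 0], "jaw": 1}, {"dp": [0, 0, 14], "angular": [0, 0, 0], "jaw": 1}, {"dp": [0, 0, 0], "angular": [0, 0, 0], "jaw": 1}, {"dp": [0, 0, 0], "angular": [0, 0, 0], "jaw": 1}]'

```text
t: 7.9
position: [0.609, 0.3076, 0.1708]
orientation: [-0.706, 0.708, -0.001, 0.0]
force: [0.7, -1.1, -2.9]
gripper_width: 0.03
```

```bash
python3 s.py 0.604 0.330 0.092
```

```text
t 7.9 p [0.609  0.3076 0.1708] w 0.029971595329756913 F [ 0.6616 -1.1084 -2.9201]
[[ 1.     -0.0008  0.0012]
 [-0.0012 -0.0025  1.    ]
 [-0.0008 -1.     -0.0025]]
q [-0.7075  0.4954  0.2546  1.4967 -0.1285  1.168   1.138 ]
1 rotvec tool deg [ 0.1442 -0.0682 -0.0468]
-1 rotvec tool deg [  0.0735 179.9316   0.2265]
world d mm [ -4.9641  22.4225 -78.7909] tool d mm [-4.9266 78.7383 22.6149]
```

Request:
move_arm --targets '[{"dp": [-5, 20, 22], "angular": [0, 0, 0], "jaw": 1}, {"dp": [0, 25, 0], "angular": [0, 0, 0], "jaw": 1}, {"dp": [0, 20, 0], "angular": [0, 0, 0], "jaw": 1}, {"dp": [0, 8, 0], "angular": [0, 0, 0], "jaw": 1}, {"dp": [0, 0, 0], "angular": [0, 0, 0], "jaw": 1}, {"dp": [0, 0, 0], "angular": [0, 0, 0], "jaw": 1}]'

```text
t: 8.5
position: [0.6052, 0.3305, 0.0998]
orientation: [0.707, -0.707, 0.0, -0.001]
force: [0.7, 0.4, -0.9]
gripper_width: 0.0301
```

```bash
python3 s.py 0.604 0.330 0.092; python3 pic.py 7; python3 - <<'E'
import cv2
cv2.imwrite('pics/c7.png',cv2.resize(cv2.imread('pics/scene_7.png')[90:270,340:520],(600,600)))
E
```

```text
t 8.5 p [0.6052 0.3305 0.0998] w 0.030091218469405087 F [ 0.6605  0.4031 -0.9125]
[[ 1.      0.0018  0.002 ]
 [-0.002   0.0003  1.    ]
 [ 0.0018 -1.      0.0004]]
q [-0.7245  0.5671  0.2359  1.5483 -0.1452  1.0418  1.1177]
1 rotvec tool deg [-0.02   -0.1164  0.1019]
-1 rotvec tool deg [ -0.1599 179.8835  -0.0314]
world d mm [-1.1908 -0.478  -7.7507] tool d mm [-1.2036  7.7484 -0.4831]
```

View pics/c7.png

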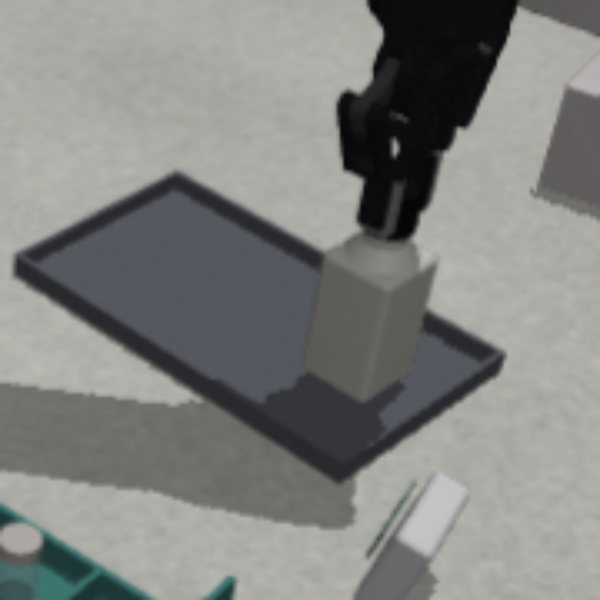

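Request:
move_arm --targets '[{"dp": [0, 3, 0], "angular": [0, 0, 0], "jaw": 1}, {"dp": [0, 2, 0], "angular": [0, 0, 0], "jaw": 1}, {"dp": [0, 1, 0], "angular": [0, 0, 0], "jaw": 1}, {"dp": [0, 0, 0], "angular": [0, 0, 0], "jaw": 1}, {"dp": [0, 0, 0], "angular": [0, 0, 0], "jaw": 1}]'

```text
t: 9.1
position: [0.6039, 0.3317, 0.0926]
orientation: [0.707, -0.707, -0.0, -0.0]
force: [0.5, 0.2, -1.8]
gripper_width: 0.0296
```

Request:
move_arm --targets '[{"dp": [0, 1, 0], "angular": [0, 0, 0], "jaw": 1}, {"dp": [0, 0, 0], "angular": [0, 0, 0], "jaw": 1}, {"dp": [0, 0, 0], "angular": [0, 0, 0], "jaw": 1}]'

```text
t: 9.4
position: [0.6043, 0.3317, 0.0925]
orientation: [0.707, -0.707, -0.0, -0.0]
force: [-0.8, -1.2, 4.1]
gripper_width: 0.0298
```

Request:
move_arm --targets '[{"dp": [0, 0, 0], "angular": [0, 0, 0], "jaw": 0}, {"dp": [0, 0, 0], "angular": [0, 0, 0], "jaw": -1}, {"dp": [0, 0, 0], "angular": [0, 0, 0], "jaw": -1}, {"dp": [0, 0, 0], "angular": [0, 0, 0], "jaw": -1}, {"dp": [0, -30, 0], "angular": [0, 0, 0], "jaw": -1}, {"dp": [0, -30, 0], "angular": [0, 0, 0], "jaw": -1}, {"dp": [0, -30, -20], "angular": [0, 0, 0], "jaw": -1}, {"dp": [-5, 0, -30], "angular": [0, 0, 0], "jaw": -1}]'

```text
t: 10.2
position: [0.6018, 0.2849, 0.1866]
orientation: [0.709, -0.705, -0.004, -0.002]
force: [0.7, -0.5, 0.3]
gripper_width: 0.0857
```

```bash
python3 s.py 0.567 -0.036 0.18; python3 pic.py 8; python3 - <<'E'
import cv2
cv2.imwrite('pics/c8.png',cv2.resize(cv2.imread('pics/scene_8.png')[90:270,340:520],(600,600)))
E
```

```text
t 10.2 p [0.6018 0.2849 0.1866] w 0.08572660753623822 F [ 0.7272 -0.497   0.3172]
[[ 1.      0.0087 -0.0036]
 [ 0.0036  0.0058  1.    ]
 [ 0.0087 -0.9999  0.0058]]
q [-0.6924  0.4462  0.2605  1.535  -0.1227  1.1659  1.1654]
1 rotvec tool deg [-0.3332  0.2053  0.5   ]
-1 rotvec tool deg [   0.7845 -179.7922    0.5229]
world d mm [ -34.8088 -320.9123   -6.606 ] tool d mm [ -36.0067    4.4308 -320.8175]
```

View pics/c8.png

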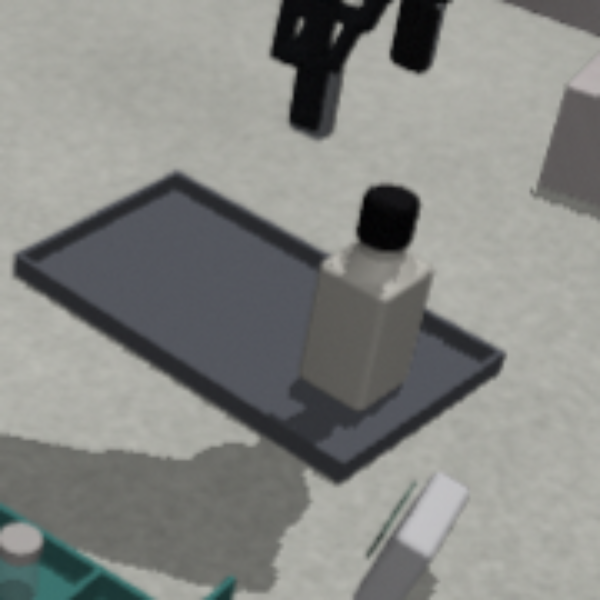

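The square bottle stands upright in the tray (scene ~449,195). Next is the narrow bottle.

Request:
move_arm --targets '[{"dp": [-4, 0, -33], "angular": [0, 0, 0], "jaw": -1}, {"dp": [-4, 0, -33], "angular": [0, 0, 0], "jaw": -1}, {"dp": [-4, 0, -33], "angular": [0, 0, 0], "jaw": -1}, {"dp": [-4, 0, -33], "angular": [0, 0, 0], "jaw": -1}, {"dp": [-4, 0, -33], "angular": [0, 0, 0], "jaw": -1}, {"dp": [-4, 0, -33], "angular": [0, 0, 0], "jaw": -1}, {"dp": [-4, 0, -33], "angular": [0, 0, 0], "jaw": -1}, {"dp": [-4, 0, -33], "angular": [0, 0, 0], "jaw": -1}]'

```text
t: 11.1
position: [0.5665, 0.0169, 0.1813]
orientation: [0.707, -0.707, -0.0, 0.0]
force: [-0.0, -0.4, -0.8]
gripper_width: 0.0853
```

Request:
move_arm --targets '[{"dp": [-1, 0, -20], "angular": [0, 0, 0], "jaw": -1}, {"dp": [0, 0, 0], "angular": [0, 0, 0], "jaw": -1}, {"dp": [0, 0, 0], "angular": [0, 0, 0], "jaw": -1}]'

```text
t: 11.4
position: [0.5659, -0.0015, 0.1814]
orientation: [0.707, -0.707, 0.0, 0.0]
force: [0.2, 1.0, -0.6]
gripper_width: 0.0851
```

```bash
python3 s.py 0.567 -0.036 0.18
```

```text
t 11.4 p [ 0.5659 -0.0015  0.1814] w 0.08508054336610293 F [ 0.2267  1.0457 -0.6238]
[[ 1.     -0.0002  0.0002]
 [-0.0002  0.001   1.    ]
 [-0.0002 -1.      0.001 ]]
q [-0.3735  0.2857  0.3675  1.7814 -0.1153  1.0956  1.6039]
1 rotvec tool deg [-0.0593 -0.0089 -0.0129]
-1 rotvec tool deg [  0.0203 179.9911  -0.0932]
world d mm [  1.0762 -34.5133  -1.3528] tool d mm [  1.0818   1.3168 -34.5145]
```

Request:
move_arm --targets '[{"dp": [1, 0, -17], "angular": [0, 0, 0], "jaw": -1}, {"dp": [0, 0, -17], "angular": [0, 0, 0], "jaw": -1}, {"dp": [0, 25, 0], "angular": [0, 0, 0], "jaw": -1}, {"dp": [0, 25, 0], "angular": [0, 0, 0], "jaw": -1}, {"dp": [0, 0, 0], "angular": [0, 0, 0], "jaw": -1}, {"dp": [0, 0, 0], "angular": [0, 0, 0], "jaw": -1}]'

```text
t: 12.0
position: [0.567, -0.0346, 0.1315]
orientation: [0.707, -0.707, -0.001, 0.001]
force: [-0.5, 0.3, -0.7]
gripper_width: 0.0856
```

```bash
python3 s.py 0.567 -0.036 0.0965; python3 pic.py 9; python3 - <<'E'
import cv2
cv2.imwrite('pics/c9.png',cv2.resize(cv2.imread('pics/scene_9.png')[170:320,230:380],(600,600)))
E
```

```text
t 12.0 p [ 0.567  -0.0346  0.1315] w 0.08557504798579292 F [-0.4605  0.262  -0.7085]
[[ 1.     -0.0008 -0.0024]
 [ 0.0024  0.0005  1.    ]
 [-0.0008 -1.      0.0005]]
q [-0.3136  0.3433  0.3717  1.8295 -0.1467  0.9964  1.6917]
1 rotvec tool deg [-0.0301  0.1385 -0.0447]
-1 rotvec tool deg [  -0.0701 -179.8614    0.0472]
world d mm [ -0.035   -1.3805 -34.9822] tool d mm [-0.0111 34.9815 -1.3988]
```

View pics/c9.png

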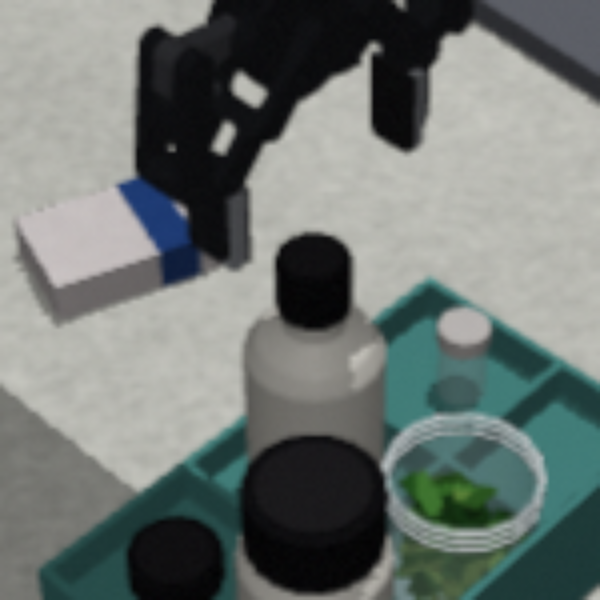

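Request:
move_arm --targets '[{"dp": [1, 20, -1], "angular": [0, 0, 0], "jaw": -1}, {"dp": [0, 15, 0], "angular": [0, 0, 0], "jaw": -1}, {"dp": [0, 0, 0], "angular": [0, 0, 0], "jaw": -1}, {"dp": [0, 0, 0], "angular": [0, 0, 0], "jaw": 0}, {"dp": [0, 0, 0], "angular": [0, 0, 0], "jaw": 1}, {"dp": [0, 0, 0], "angular": [0, 0, 0], "jaw": 1}, {"dp": [0, 0, 0], "angular": [0, 0, 0], "jaw": 1}, {"dp": [0, 0, 0], "angular": [0, 0, 0], "jaw": 1}]'

```text
t: 12.9
position: [0.5688, -0.0371, 0.0977]
orientation: [0.707, -0.707, -0.001, -0.001]
force: [0.0, 1.6, 4.9]
gripper_width: 0.028
```

Request:
move_arm --targets '[{"dp": [0, -10, 0], "angular": [0, 0, 0], "jaw": 1}, {"dp": [0, -20, 0], "angular": [0, 0, 0], "jaw": 1}, {"dp": [0, -25, 0], "angular": [0, 0, 0], "jaw": 1}, {"dp": [0, -20, 0], "angular": [0, 0, 0], "jaw": 1}, {"dp": [0, -5, 0], "angular": [0, 0, 0], "jaw": 1}]'

```text
t: 13.4
position: [0.5693, -0.0378, 0.1792]
orientation: [0.707, -0.707, -0.001, -0.002]
force: [1.2, -0.3, -1.3]
gripper_width: 0.0277
```

```bash
python3 s.py 0.434 0.344 0.097; python3 pic.py 10; python3 - <<'E'
import cv2
cv2.imwrite('pics/c10.png',cv2.resize(cv2.imread('pics/scene_10.png')[130:370,210:450],(600,600)))
E
```

```text
t 13.4 p [ 0.5693 -0.0378  0.1792] w 0.027705060053219897 F [ 1.2098 -0.2525 -1.2631]
[[ 1.      0.0044  0.0003]
 [-0.0003  0.0002  1.    ]
 [ 0.0044 -1.      0.0002]]
q [-0.3232  0.295   0.3858  1.7773 -0.1242  1.0886  1.6753]
1 rotvec tool deg [-0.0098 -0.0188  0.2549]
-1 rotvec tool deg [ -0.4004 179.9807  -0.0154]
world d mm [-135.3368  381.7584  -82.1983] tool d mm [-135.8268   81.6604  381.6998]
```

View pics/c10.png

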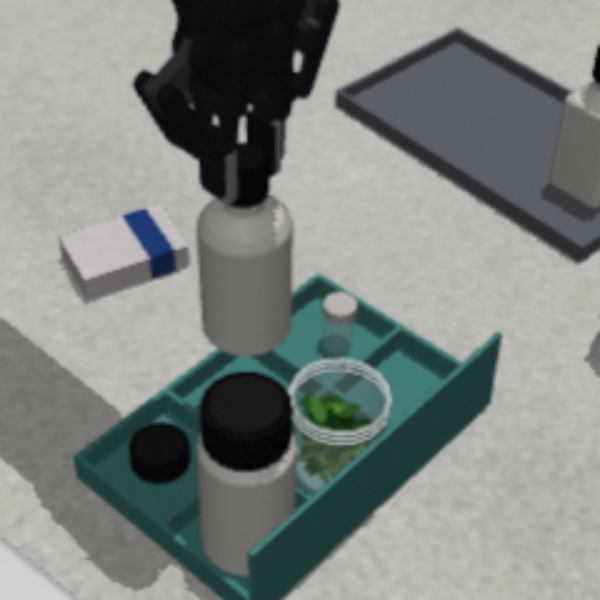

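Request:
move_arm --targets '[{"dp": [-5, 0, 15], "angular": [0, 0, 0], "jaw": 1}, {"dp": [-10, 0, 28], "angular": [0, 0, 0], "jaw": 1}, {"dp": [-10, 0, 30], "angular": [0, 0, 0], "jaw": 1}, {"dp": [-10, 0, 30], "angular": [0, 0, 0], "jaw": 1}, {"dp": [-10, 0, 30], "angular": [0, 0, 0], "jaw": 1}, {"dp": [-10, 0, 30], "angular": [0, 0, 0], "jaw": 1}, {"dp": [-10, 0, 30], "angular": [0, 0, 0], "jaw": 1}, {"dp": [-10, 0, 30], "angular": [0, 0, 0], "jaw": 1}]'

```text
t: 14.3
position: [0.4912, 0.1863, 0.175]
orientation: [-0.707, 0.708, -0.001, -0.001]
force: [-0.6, 1.0, -0.7]
gripper_width: 0.0278
```

Request:
move_arm --targets '[{"dp": [-10, 0, 30], "angular": [0, 0, 0], "jaw": 1}, {"dp": [-10, 0, 30], "angular": [0, 0, 0], "jaw": 1}, {"dp": [-10, 0, 30], "angular": [0, 0, 0], "jaw": 1}, {"dp": [-10, 0, 30], "angular": [0, 0, 0], "jaw": 1}, {"dp": [-10, 0, 20], "angular": [0, 0, 0], "jaw": 1}, {"dp": [-5, 0, 10], "angular": [0, 0, 0], "jaw": 1}, {"dp": [0, 0, 0], "angular": [0, 0, 0], "jaw": 1}, {"dp": [0, 0, 0], "angular": [0, 0, 0], "jaw": 1}]'

```text
t: 15.1
position: [0.4383, 0.3339, 0.1759]
orientation: [-0.706, 0.708, -0.001, 0.0]
force: [0.1, -0.7, -0.8]
gripper_width: 0.0281
```

```bash
python3 s.py 0.434 0.344 0.099
```

```text
t 15.1 p [0.4383 0.3339 0.1759] w 0.02811147939317694 F [ 0.1107 -0.6602 -0.806 ]
[[ 1.     -0.0004  0.0014]
 [-0.0014 -0.0019  1.    ]
 [-0.0003 -1.     -0.0019]]
q [-0.8677  0.2527  0.1646  1.8166 -0.0452  1.0775  0.8827]
1 rotvec tool deg [ 0.1081 -0.0774 -0.02  ]
-1 rotvec tool deg [  0.0314 179.9225   0.1697]
world d mm [ -4.3187  10.1221 -76.9482] tool d mm [-4.3056 76.9305 10.2614]
```

Request:
move_arm --targets '[{"dp": [-4, 15, 10], "angular": [0, 0, 0], "jaw": 1}, {"dp": [0, 25, 0], "angular": [0, 0, 0], "jaw": 1}, {"dp": [0, 20, 0], "angular": [0, 0, 0], "jaw": 1}, {"dp": [0, 12, 0], "angular": [0, 0, 0], "jaw": 1}, {"dp": [0, 4, 0], "angular": [0, 0, 0], "jaw": 1}, {"dp": [0, 0, 0], "angular": [0, 0, 0], "jaw": 1}, {"dp": [0, 0, 0], "angular": [0, 0, 0], "jaw": 1}]'

```text
t: 15.8
position: [0.4346, 0.346, 0.1014]
orientation: [0.708, -0.707, -0.0, -0.001]
force: [-0.2, -0.3, -1.5]
gripper_width: 0.0278
```

```bash
python3 s.py 0.434 0.344 0.097
```

```text
t 15.8 p [0.4346 0.346  0.1014] w 0.02779404611846733 F [-0.2136 -0.2638 -1.5457]
[[ 1.      0.0013  0.0004]
 [-0.0004  0.0012  1.    ]
 [ 0.0013 -1.      0.0012]]
q [-0.8717  0.3394  0.1494  1.8842 -0.0623  0.9206  0.8773]
1 rotvec tool deg [-0.0689 -0.024   0.0741]
-1 rotvec tool deg [ -0.1164 179.976   -0.1083]
world d mm [-0.6203 -2.0065 -4.3917] tool d mm [-0.6251  4.3885 -2.0121]
```

Request:
move_arm --targets '[{"dp": [0, 2, 0], "angular": [0, 0, 0], "jaw": 1}, {"dp": [0, 1, 0], "angular": [0, 0, 0], "jaw": 1}, {"dp": [0, 1, 0], "angular": [0, 0, 0], "jaw": 1}, {"dp": [0, 0, 0], "angular": [0, 0, 0], "jaw": 1}, {"dp": [0, 0, 0], "angular": [0, 0, 0], "jaw": 1}]'

```text
t: 16.3
position: [0.4345, 0.3462, 0.0976]
orientation: [0.708, -0.707, -0.0, -0.0]
force: [-0.5, 0.0, 5.0]
gripper_width: 0.0282
```

Contact (5 N). Release and move to the wide bottle.

Request:
move_arm --targets '[{"dp": [0, 0, 0], "angular": [0, 0, 0], "jaw": 0}, {"dp": [0, 0, 0], "angular": [0, 0, 0], "jaw": -1}, {"dp": [0, 0, 0], "angular": [0, 0, 0], "jaw": -1}, {"dp": [0, 0, 0], "angular": [0, 0, 0], "jaw": -1}, {"dp": [0, -30, 0], "angular": [0, 0, 0], "jaw": -1}, {"dp": [0, -30, 0], "angular": [0, 0, 0], "jaw": -1}, {"dp": [0, -30, -15], "angular": [0, 0, 0], "jaw": -1}, {"dp": [12, 0, -25], "angular": [0, 0, 0], "jaw": -1}]'

```text
t: 17.1
position: [0.4468, 0.3094, 0.1909]
orientation: [0.709, -0.705, -0.004, -0.0]
force: [0.9, -0.2, 0.6]
gripper_width: 0.0852
```

```bash
python3 s.py 0.644 -0.113 0.18; python3 pic.py 11; python3 - <<'E'
import cv2
cv2.imwrite('pics/c11.png',cv2.resize(cv2.imread('pics/scene_11.png')[70:270,320:520],(600,600)))
E
```

```text
t 17.1 p [0.4468 0.3094 0.1909] w 0.08516303865348863 F [ 0.8968 -0.2259  0.6166]
[[ 1.      0.0055 -0.005 ]
 [ 0.005   0.0068  1.    ]
 [ 0.0055 -1.      0.0068]]
q [-0.8363  0.2194  0.1789  1.824  -0.0458  1.0935  0.9349]
1 rotvec tool deg [-0.3882  0.2879  0.3159]
-1 rotvec tool deg [   0.4954 -179.7104    0.6088]
world d mm [ 197.1683 -422.4103  -10.9036] tool d mm [ 194.9881    9.1193 -423.4633]
```

View pics/c11.png

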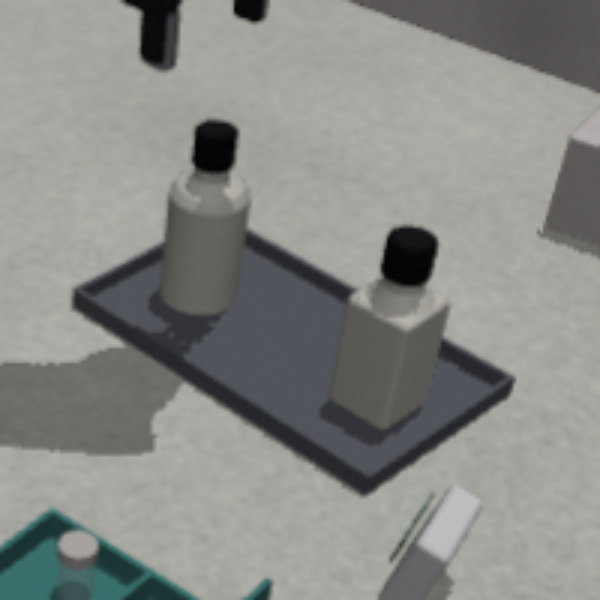

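Both bottles stand in the tray with a clear gap between them. On to the wide bottle.

Request:
move_arm --targets '[{"dp": [14, 0, -30], "angular": [0, 0, 0], "jaw": -1}, {"dp": [14, 0, -30], "angular": [0, 0, 0], "jaw": -1}, {"dp": [14, 0, -30], "angular": [0, 0, 0], "jaw": -1}, {"dp": [14, 0, -30], "angular": [0, 0, 0], "jaw": -1}, {"dp": [14, 0, -30], "angular": [0, 0, 0], "jaw": -1}, {"dp": [14, 0, -30], "angular": [0, 0, 0], "jaw": -1}, {"dp": [14, 0, -30], "angular": [0, 0, 0], "jaw": -1}, {"dp": [14, 0, -30], "angular": [0, 0, 0], "jaw": -1}]'

```text
t: 18.0
position: [0.5579, 0.0649, 0.1859]
orientation: [0.707, -0.707, 0.0, 0.0]
force: [1.3, 0.3, -0.5]
gripper_width: 0.0855
```

Request:
move_arm --targets '[{"dp": [14, 0, -30], "angular": [0, 0, 0], "jaw": -1}, {"dp": [14, 0, -30], "angular": [0, 0, 0], "jaw": -1}, {"dp": [14, 0, -30], "angular": [0, 0, 0], "jaw": -1}, {"dp": [14, 0, -30], "angular": [0, 0, 0], "jaw": -1}, {"dp": [14, 0, -30], "angular": [0, 0, 0], "jaw": -1}, {"dp": [8, 0, -15], "angular": [0, 0, 0], "jaw": -1}, {"dp": [0, 0, 0], "angular": [0, 0, 0], "jaw": -1}, {"dp": [0, 0, 0], "angular": [0, 0, 0], "jaw": -1}]'

```text
t: 18.8
position: [0.6355, -0.0978, 0.1859]
orientation: [0.708, -0.707, 0.0, 0.001]
force: [0.2, 0.3, -0.2]
gripper_width: 0.0853
```

```bash
python3 s.py 0.644 -0.113 0.18
```

```text
t 18.8 p [ 0.6355 -0.0978  0.1859] w 0.08527119166745858 F [ 0.171   0.2547 -0.2333]
[[ 1.     -0.0014 -0.0008]
 [ 0.0008  0.0016  1.    ]
 [-0.0014 -1.      0.0016]]
q [-0.2024  0.4277  0.3957  1.5871 -0.1765  1.1637  1.8031]
1 rotvec tool deg [-0.09    0.0432 -0.0788]
-1 rotvec tool deg [  -0.1237 -179.9567    0.1414]
world d mm [  8.4615 -15.2301  -5.9309] tool d mm [  8.4582   5.8953 -15.2458]
```

Request:
move_arm --targets '[{"dp": [9, 0, -15], "angular": [0, 0, 0], "jaw": -1}, {"dp": [0, 30, 0], "angular": [0, 0, 0], "jaw": -1}, {"dp": [0, 26, 0], "angular": [0, 0, 0], "jaw": -1}, {"dp": [0, 0, 0], "angular": [0, 0, 0], "jaw": -1}, {"dp": [0, 0, 0], "angular": [0, 0, 0], "jaw": -1}]'

```text
t: 19.3
position: [0.6451, -0.1137, 0.1308]
orientation: [0.707, -0.707, -0.0, 0.001]
force: [0.3, 0.1, 0.0]
gripper_width: 0.0857
```

```bash
python3 s.py 0.6445 -0.113 0.086; python3 pic.py 12; python3 - <<'E'
import cv2
cv2.imwrite('pics/c12.png',cv2.resize(cv2.imread('pics/scene_12.png')[200:380,230:410],(600,600)))
E
```

```text
t 19.3 p [ 0.6451 -0.1137  0.1308] w 0.0857029964066323 F [0.2564 0.1414 0.0129]
[[ 1.     -0.0003 -0.0012]
 [ 0.0012  0.0004  1.    ]
 [-0.0003 -1.      0.0004]]
q [-0.1663  0.4969  0.384   1.615  -0.2054  1.07    1.8467]
1 rotvec tool deg [-0.0206  0.0664 -0.0152]
-1 rotvec tool deg [  -0.0239 -179.9336    0.0324]
world d mm [ -0.5718   0.6535 -44.7871] tool d mm [-0.5592 44.7875  0.638 ]
```

View pics/c12.png

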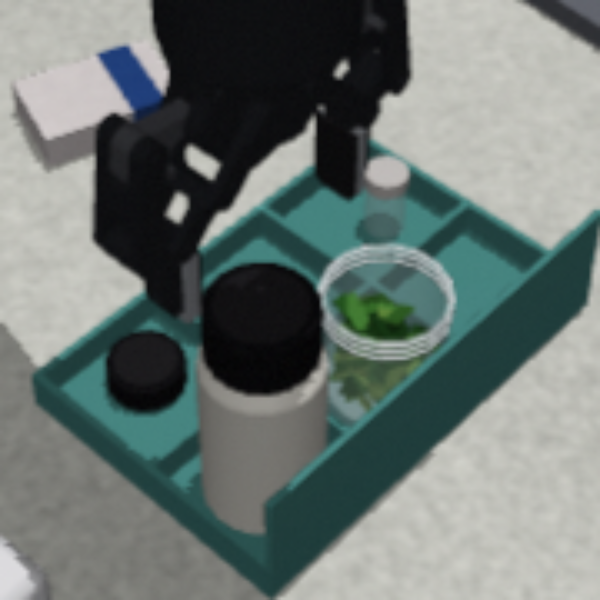

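Request:
move_arm --targets '[{"dp": [0, 25, 0], "angular": [0, 0, 0], "jaw": -1}, {"dp": [0, 18, 0], "angular": [0, 0, 0], "jaw": -1}, {"dp": [0, 0, 0], "angular": [0, 0, 0], "jaw": -1}, {"dp": [0, 0, 0], "angular": [0, 0, 0], "jaw": 0}, {"dp": [0, 0, 0], "angular": [0, 0, 0], "jaw": 1}, {"dp": [0, 0, 0], "angular": [0, 0, 0], "jaw": 1}, {"dp": [0, 0, 0], "angular": [0, 0, 0], "jaw": 1}]'

```text
t: 20.1
position: [0.6467, -0.1144, 0.09]
orientation: [0.707, -0.707, -0.002, -0.001]
force: [-0.4, 1.1, 5.3]
gripper_width: 0.0495
```

Request:
move_arm --targets '[{"dp": [0, -5, 0], "angular": [0, 0, 0], "jaw": 1}, {"dp": [0, -15, 0], "angular": [0, 0, 0], "jaw": 1}, {"dp": [0, -25, 0], "angular": [0, 0, 0], "jaw": 1}, {"dp": [0, -25, 0], "angular": [0, 0, 0], "jaw": 1}, {"dp": [0, -20, 0], "angular": [0, 0, 0], "jaw": 1}, {"dp": [0, -10, 0], "angular": [0, 0, 0], "jaw": 1}]'

```text
t: 20.7
position: [0.6458, -0.1149, 0.1905]
orientation: [-0.707, 0.707, 0.001, 0.001]
force: [0.2, 0.4, -2.1]
gripper_width: 0.0499
```

```bash
python3 s.py 0.519 0.337 0.088; python3 pic.py 13; python3 - <<'E'
import cv2
cv2.imwrite('pics/c13.png',cv2.resize(cv2.imread('pics/scene_13.png')[170:380,220:430],(600,600)))
E
```

```text
t 20.7 p [ 0.6458 -0.1149  0.1905] w 0.04987692235951783 F [ 0.2082  0.3608 -2.1023]
[[ 1.      0.0037  0.0005]
 [-0.0004 -0.0004  1.    ]
 [ 0.0037 -1.     -0.0004]]
q [-0.177   0.4452  0.4011  1.553  -0.1834  1.177   1.8293]
1 rotvec tool deg [ 0.0238 -0.0258  0.2097]
-1 rotvec tool deg [ -0.3294 179.9739   0.0373]
world d mm [-126.8382  451.9374 -102.5137] tool d mm [-127.4154  101.8609  451.9226]
```

View pics/c13.png

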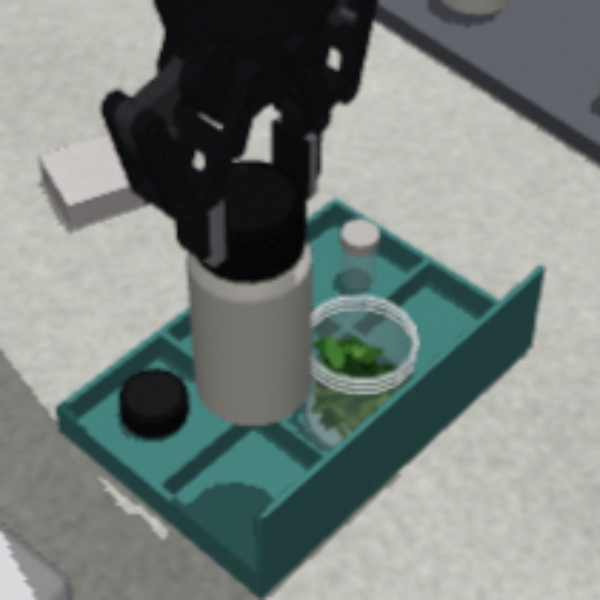

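Request:
move_arm --targets '[{"dp": [-4, 0, 15], "angular": [0, 0, 0], "jaw": 1}, {"dp": [-8, 0, 25], "angular": [0, 0, 0], "jaw": 1}, {"dp": [-9, 0, 30], "angular": [0, 0, 0], "jaw": 1}, {"dp": [-9, 0, 30], "angular": [0, 0, 0], "jaw": 1}, {"dp": [-9, 0, 30], "angular": [0, 0, 0], "jaw": 1}, {"dp": [-9, 0, 30], "angular": [0, 0, 0], "jaw": 1}, {"dp": [-9, 0, 30], "angular": [0, 0, 0], "jaw": 1}, {"dp": [-9, 0, 30], "angular": [0, 0, 0], "jaw": 1}]'

```text
t: 21.6
position: [0.5764, 0.108, 0.1859]
orientation: [-0.707, 0.707, -0.001, -0.002]
force: [0.9, 0.1, -2.1]
gripper_width: 0.0498
```

Request:
move_arm --targets '[{"dp": [-9, 0, 30], "angular": [0, 0, 0], "jaw": 1}, {"dp": [-9, 0, 30], "angular": [0, 0, 0], "jaw": 1}, {"dp": [-9, 0, 30], "angular": [0, 0, 0], "jaw": 1}, {"dp": [-9, 0, 30], "angular": [0, 0, 0], "jaw": 1}, {"dp": [-9, 0, 30], "angular": [0, 0, 0], "jaw": 1}, {"dp": [-8, 0, 25], "angular": [0, 0, 0], "jaw": 1}, {"dp": [0, 0, 0], "angular": [0, 0, 0], "jaw": 1}, {"dp": [0, 0, 0], "angular": [0, 0, 0], "jaw": 1}]'

```text
t: 22.4
position: [0.524, 0.2813, 0.1862]
orientation: [-0.707, 0.708, 0.0, -0.002]
force: [0.1, -0.7, -2.4]
gripper_width: 0.0499
```

```bash
python3 s.py 0.519 0.337 0.091
```

```text
t 22.4 p [0.524  0.2813 0.1862] w 0.049925472673228194 F [ 0.083  -0.7094 -2.3947]
[[ 1.     -0.0026 -0.0027]
 [ 0.0027 -0.0017  1.    ]
 [-0.0026 -1.     -0.0017]]
q [-0.7679  0.327   0.2567  1.7029 -0.0903  1.1263  1.0885]
1 rotvec tool deg [ 0.0951  0.1573 -0.1481]
-1 rotvec tool deg [  -0.2325 -179.8425   -0.1492]
world d mm [ -4.9733  55.6753 -95.1589] tool d mm [-4.5742 95.0787 55.8463]
```

Request:
move_arm --targets '[{"dp": [-2, 0, 20], "angular": [0, 0, 0], "jaw": 1}, {"dp": [-2, 0, 20], "angular": [0, 0, 0], "jaw": 1}, {"dp": [-1, 0, 15], "angular": [0, 0, 0], "jaw": 1}, {"dp": [0, 30, 0], "angular": [0, 0, 0], "jaw": 1}, {"dp": [0, 30, 0], "angular": [0, 0, 0], "jaw": 1}, {"dp": [0, 22, 0], "angular": [0, 0, 0], "jaw": 1}, {"dp": [0, 8, 0], "angular": [0, 0, 0], "jaw": 1}, {"dp": [0, 0, 0], "angular": [0, 0, 0], "jaw": 1}]'

```text
t: 23.2
position: [0.5201, 0.3353, 0.0964]
orientation: [-0.707, 0.708, -0.001, -0.001]
force: [0.1, -0.4, -1.9]
gripper_width: 0.0497
```

Request:
move_arm --targets '[{"dp": [0, 1, 0], "angular": [0, 0, 0], "jaw": 1}, {"dp": [0, 0, 0], "angular": [0, 0, 0], "jaw": 1}, {"dp": [0, 0, 0], "angular": [0, 0, 0], "jaw": 1}]'

```text
t: 23.5
position: [0.5217, 0.3361, 0.0979]
orientation: [0.708, -0.707, -0.001, -0.001]
force: [-0.1, 0.0, -2.2]
gripper_width: 0.05
```

Request:
move_arm --targets '[{"dp": [0, 3, 0], "angular": [0, 0, 0], "jaw": 1}, {"dp": [0, 2, 0], "angular": [0, 0, 0], "jaw": 1}, {"dp": [0, 1, 0], "angular": [0, 0, 0], "jaw": 1}, {"dp": [0, 0, 0], "angular": [0, 0, 0], "jaw": 1}, {"dp": [0, 0, 0], "angular": [0, 0, 0], "jaw": 1}]'

```text
t: 24.0
position: [0.5209, 0.3356, 0.0906]
orientation: [0.707, -0.707, 0.0, -0.0]
force: [0.0, 1.5, -2.0]
gripper_width: 0.0499
```

Request:
move_arm --targets '[{"dp": [0, 1, 0], "angular": [0, 0, 0], "jaw": 1}, {"dp": [0, 0, 0], "angular": [0, 0, 0], "jaw": 1}, {"dp": [0, 0, 0], "angular": [0, 0, 0], "jaw": 1}]'

```text
t: 24.3
position: [0.5212, 0.3358, 0.0901]
orientation: [0.707, -0.707, -0.0, -0.0]
force: [-0.6, 0.7, 0.9]
gripper_width: 0.0495
```

Request:
move_arm --targets '[{"dp": [0, 0, 0], "angular": [0, 0, 0], "jaw": 0}, {"dp": [0, 0, 0], "angular": [0, 0, 0], "jaw": -1}, {"dp": [0, 0, 0], "angular": [0, 0, 0], "jaw": -1}, {"dp": [0, 0, 0], "angular": [0, 0, 0], "jaw": -1}, {"dp": [0, -30, 0], "angular": [0, 0, 0], "jaw": -1}, {"dp": [0, -30, 0], "angular": [0, 0, 0], "jaw": -1}, {"dp": [0, -30, -15], "angular": [0, 0, 0], "jaw": -1}, {"dp": [8, 0, -25], "angular": [0, 0, 0], "jaw": -1}]'

```text
t: 25.1
position: [0.5305, 0.2994, 0.1844]
orientation: [0.709, -0.705, -0.004, -0.001]
force: [0.3, 0.1, 0.4]
gripper_width: 0.0857
```

```bash
python3 s.py 0.6445 -0.034 0.13; python3 pic.py 14; python3 - <<'E'
import cv2
cv2.imwrite('pics/c14.png',cv2.resize(cv2.imread('pics/scene_14.png')[70:270,320:520],(600,600)))
E
```

```text
t 25.1 p [0.5305 0.2994 0.1844] w 0.08569292555546823 F [0.2886 0.1165 0.4331]
[[ 1.      0.0067 -0.0046]
 [ 0.0046  0.0067  1.    ]
 [ 0.0067 -1.      0.0066]]
q [-0.7779  0.346   0.2497  1.6805 -0.0959  1.1176  1.0743]
1 rotvec tool deg [-0.381   0.2625  0.3834]
-1 rotvec tool deg [   0.6014 -179.7355    0.5976]
world d mm [ 114.0223 -333.4378  -54.4024] tool d mm [ 112.1335   52.939  -334.3127]
```

View pics/c14.png

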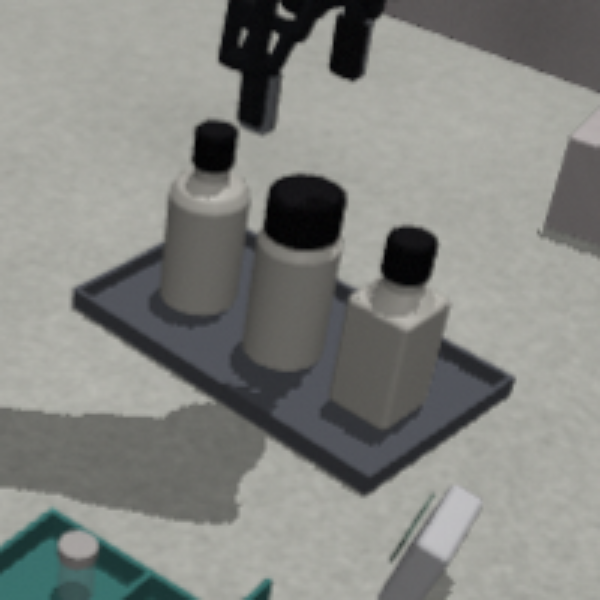

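All three bottles stand upright in the tray. Now the jar.

Request:
move_arm --targets '[{"dp": [10, 0, -30], "angular": [0, 0, 0], "jaw": -1}, {"dp": [10, 0, -30], "angular": [0, 0, 0], "jaw": -1}, {"dp": [10, 0, -30], "angular": [0, 0, 0], "jaw": -1}, {"dp": [10, 0, -30], "angular": [0, 0, 0], "jaw": -1}, {"dp": [10, 0, -30], "angular": [0, 0, 0], "jaw": -1}, {"dp": [10, 0, -30], "angular": [0, 0, 0], "jaw": -1}, {"dp": [10, 0, -30], "angular": [0, 0, 0], "jaw": -1}, {"dp": [10, 0, -30], "angular": [0, 0, 0], "jaw": -1}]'

```text
t: 26.0
position: [0.6088, 0.055, 0.179]
orientation: [0.707, -0.707, 0.0, 0.0]
force: [0.6, 1.0, -0.4]
gripper_width: 0.0854
```

Request:
move_arm --targets '[{"dp": [10, 0, -30], "angular": [0, 0, 0], "jaw": -1}, {"dp": [10, 0, -30], "angular": [0, 0, 0], "jaw": -1}, {"dp": [5, 10, -10], "angular": [0, 0, 0], "jaw": -1}, {"dp": [0, 30, 0], "angular": [0, 0, 0], "jaw": -1}, {"dp": [0, 15, 0], "angular": [0, 0, 0], "jaw": -1}, {"dp": [0, 0, 0], "angular": [0, 0, 0], "jaw": -1}, {"dp": [0, 0, 0], "angular": [0, 0, 0], "jaw": -1}]'

```text
t: 26.7
position: [0.6337, -0.013, 0.1243]
orientation: [0.707, -0.707, -0.0, 0.001]
force: [0.9, -1.2, -0.1]
gripper_width: 0.085
```

```bash
python3 s.py 0.6445 -0.034 0.022
```

```text
t 26.7 p [ 0.6337 -0.013   0.1243] w 0.0850354011584725 F [ 0.9032 -1.2136 -0.0639]
[[ 1.     -0.0008 -0.0017]
 [ 0.0017  0.0006  1.    ]
 [-0.0008 -1.      0.0006]]
q [-0.3086  0.463   0.3535  1.6749 -0.1813  1.0368  1.6759]
1 rotvec tool deg [-0.0319  0.0955 -0.0474]
-1 rotvec tool deg [  -0.0744 -179.9045    0.0501]
world d mm [  10.7983  -21.0454 -102.3082] tool d mm [ 10.8478 102.2875 -21.1205]
```

Request:
move_arm --targets '[{"dp": [11, 0, -21], "angular": [0, 0, 0], "jaw": -1}, {"dp": [0, 25, 0], "angular": [0, 0, 0], "jaw": -1}, {"dp": [0, 20, 0], "angular": [0, 0, 0], "jaw": -1}, {"dp": [0, 0, 0], "angular": [0, 0, 0], "jaw": -1}, {"dp": [0, 0, 0], "angular": [0, 0, 0], "jaw": -1}]'

```text
t: 27.2
position: [0.6457, -0.0348, 0.0808]
orientation: [0.707, -0.707, -0.001, -0.0]
force: [0.1, -0.6, -0.1]
gripper_width: 0.0853
```

```bash
python3 s.py 0.6445 -0.034 0.022;python3 pic.py 15; python3 - <<'E'
import cv2
cv2.imwrite('pics/c15.png',cv2.resize(cv2.imread('pics/scene_15.png')[200:380,250:430],(600,600)))
E
```

```text
t 27.2 p [ 0.6457 -0.0348  0.0808] w 0.08532955745451196 F [ 0.1227 -0.6043 -0.1027]
[[ 1.      0.0016 -0.0008]
 [ 0.0008  0.0003  1.    ]
 [ 0.0016 -1.      0.0003]]
q [-0.2613  0.5295  0.3429  1.6803 -0.2084  0.9662  1.7286]
1 rotvec tool deg [-0.0194  0.0454  0.0891]
-1 rotvec tool deg [   0.1399 -179.9545    0.0304]
world d mm [ -1.1621   0.7618 -58.7776] tool d mm [-1.2529 58.776   0.7429]
```

View pics/c15.png

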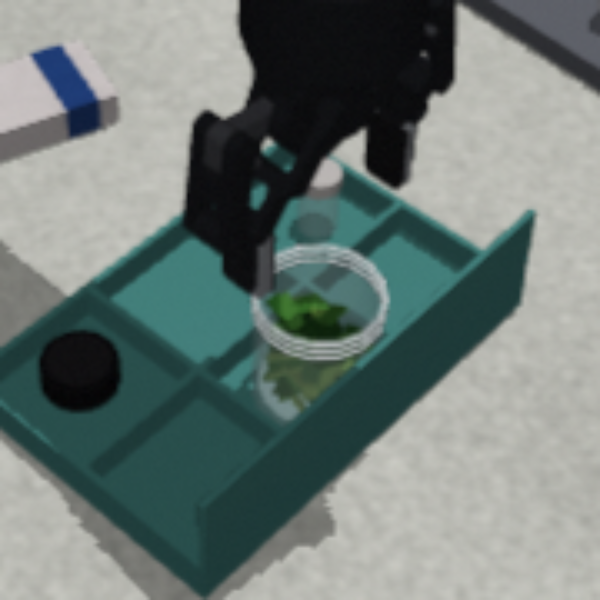

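```bash
python3 -c "
from h import *
for z in (.10,.113,.12): print(atz('scene',(343.3,267.8),z))
for uv in ((262,290),(398,187)): print(atz('scene',(250+uv[0]/3.333,200+uv[1]/3.333),.113))
print(atz('scene',(346,289),.074))"
```

```text
[ 0.62988825 -0.02153103  0.1       ]
[ 0.63781133 -0.03119713  0.113     ]
[ 0.6420776  -0.03640195  0.12      ]
[ 0.64805911 -0.07490209  0.113     ]
[0.65029398 0.015471   0.113     ]
[ 0.64722252 -0.03329466  0.074     ]
```

Request:
move_arm --targets '[{"dp": [0, 15, 0], "angular": [0, 0, 0], "jaw": -1}, {"dp": [0, 15, 0], "angular": [0, 0, 0], "jaw": -1}, {"dp": [0, 10, 0], "angular": [0, 0, 0], "jaw": -1}, {"dp": [0, 8, 0], "angular": [0, 0, 0], "jaw": -1}, {"dp": [0, 0, 0], "angular": [0, 0, 0], "jaw": -1}]'

```text
t: 27.8
position: [0.6435, -0.0353, 0.0296]
orientation: [0.707, -0.707, 0.001, 0.001]
force: [-0.2, 0.1, 1.1]
gripper_width: 0.0854
```

```bash
python3 s.py 0.6445 -0.034 0.022;python3 pic.py 16; python3 - <<'E'
import cv2
cv2.imwrite('pics/c16.png',cv2.resize(cv2.imread('pics/scene_16.png')[200:380,250:430],(600,600)))
E
```

```text
t 27.8 p [ 0.6435 -0.0353  0.0296] w 0.08536241372045485 F [-0.1711  0.1216  1.1052]
[[ 1.     -0.0033  0.0001]
 [-0.0001  0.      1.    ]
 [-0.0033 -1.      0.    ]]
q [-0.2462  0.5893  0.3238  1.714  -0.2315  0.8794  1.7465]
1 rotvec tool deg [-0.0007 -0.005  -0.1911]
-1 rotvec tool deg [  0.3002 179.9948  -0.0011]
world d mm [ 1.0258  1.3192 -7.6343] tool d mm [1.0511 7.6309 1.3192]
```

View pics/c16.png

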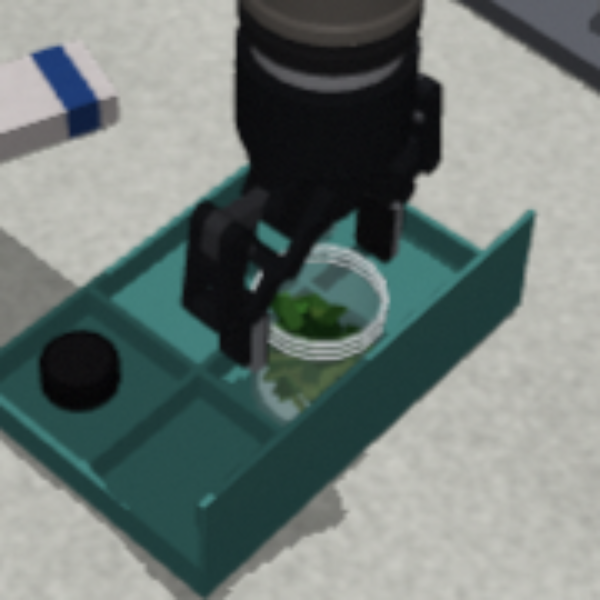

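Request:
move_arm --targets '[{"dp": [1, 4, 1], "angular": [0, 0, 0], "jaw": -1}, {"dp": [0, 0, 0], "angular": [0, 0, 0], "jaw": -0.6}, {"dp": [0, 0, 0], "angular": [0, 0, 0], "jaw": -0.4}, {"dp": [0, 0, 0], "angular": [0, 0, 0], "jaw": 0}, {"dp": [0, 0, 0], "angular": [0, 0, 0], "jaw": 1}, {"dp": [0, 0, 0], "angular": [0, 0, 0], "jaw": 1}, {"dp": [0, 0, 0], "angular": [0, 0, 0], "jaw": 1}]'

```text
t: 28.6
position: [0.6465, -0.0342, 0.0286]
orientation: [0.707, -0.707, -0.001, -0.0]
force: [-1.3, 1.6, 5.6]
gripper_width: 0.0608
```

```bash
python3 s.py 0.6445 -0.034 0.022;python3 pic.py 17; python3 - <<'E'
import cv2
cv2.imwrite('pics/c17.png',cv2.resize(cv2.imread('pics/scene_17.png')[200:380,250:430],(600,600)))
E
```

```text
t 28.6 p [ 0.6465 -0.0342  0.0286] w 0.06077872163605078 F [-1.3     1.6339  5.5527]
[[ 1.      0.0014 -0.0001]
 [ 0.0001  0.0005  1.    ]
 [ 0.0014 -1.      0.0005]]
q [-0.2465  0.5924  0.3227  1.7112 -0.2336  0.8744  1.7462]
1 rotvec tool deg [-0.0278  0.0061  0.0801]
-1 rotvec tool deg [   0.1259 -179.9939    0.0436]
world d mm [-2.025   0.1592 -6.5719] tool d mm [-2.0342  6.5691  0.1562]
```

View pics/c17.png

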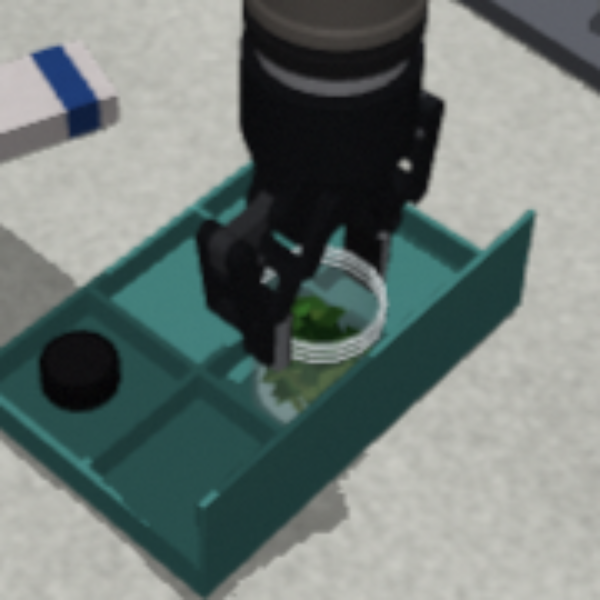

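Request:
move_arm --targets '[{"dp": [0, -5, 0], "angular": [0, 0, 0], "jaw": 1}, {"dp": [0, -10, 0], "angular": [0, 0, 0], "jaw": 1}, {"dp": [0, -18, 0], "angular": [0, 0, 0], "jaw": 1}, {"dp": [0, -22, 0], "angular": [0, 0, 0], "jaw": 1}, {"dp": [0, -22, 0], "angular": [0, 0, 0], "jaw": 1}, {"dp": [0, -18, 0], "angular": [0, 0, 0], "jaw": 1}, {"dp": [0, -10, 0], "angular": [0, 0, 0], "jaw": 1}, {"dp": [0, -5, 0], "angular": [0, 0, 0], "jaw": 1}]'

```text
t: 29.5
position: [0.6462, -0.0346, 0.1387]
orientation: [0.707, -0.707, -0.0, -0.001]
force: [0.4, 0.3, -2.1]
gripper_width: 0.0606
```

Request:
move_arm --targets '[{"dp": [-1, 0, -5], "angular": [0, 0, 0], "jaw": 1}, {"dp": [-3, 0, -12], "angular": [0, 0, 0], "jaw": 1}, {"dp": [-5, 0, -18], "angular": [0, 0, 0], "jaw": 1}, {"dp": [-6, 0, -24], "angular": [0, 0, 0], "jaw": 1}, {"dp": [-6, 0, -25], "angular": [0, 0, 0], "jaw": 1}, {"dp": [-6, 0, -25], "angular": [0, 0, 0], "jaw": 1}, {"dp": [-6, 0, -25], "angular": [0, 0, 0], "jaw": 1}, {"dp": [-6, 0, -25], "angular": [0, 0, 0], "jaw": 1}]'

```text
t: 30.3
position: [0.6049, -0.1967, 0.1369]
orientation: [-0.707, 0.707, -0.001, 0.0]
force: [0.3, 0.7, -1.9]
gripper_width: 0.0604
```

Request:
move_arm --targets '[{"dp": [-6, 0, -25], "angular": [0, 0, 0], "jaw": 1}, {"dp": [-6, 0, -25], "angular": [0, 0, 0], "jaw": 1}, {"dp": [-6, 0, -24], "angular": [0, 0, 0], "jaw": 1}, {"dp": [-6, 0, -20], "angular": [0, 0, 0], "jaw": 1}, {"dp": [-4, 0, -12], "angular": [0, 0, 0], "jaw": 1}, {"dp": [0, 0, -5], "angular": [0, 0, 0], "jaw": 1}, {"dp": [0, 0, 0], "angular": [0, 0, 0], "jaw": 1}, {"dp": [0, 0, 0], "angular": [0, 0, 0], "jaw": 1}]'

```text
t: 31.1
position: [0.5794, -0.303, 0.1373]
orientation: [0.708, -0.707, -0.001, 0.001]
force: [-0.1, 0.2, -0.6]
gripper_width: 0.0604
```

```bash
python3 s.py 0.574 -0.327 0.102;python3 pic.py 18
```

```text
t 31.1 p [ 0.5794 -0.303   0.1373] w 0.06036502184313354 F [-0.0808  0.181  -0.6317]
[[ 1.      0.     -0.0015]
 [ 0.0015  0.0014  1.    ]
 [ 0.     -1.      0.0014]]
q [ 0.1186  0.4935  0.4163  1.6123 -0.22    1.0828  2.1667]
1 rotvec tool deg [-0.0776  0.0839  0.0024]
-1 rotvec tool deg [   0.0038 -179.9161    0.1218]
world d mm [ -5.391  -24.016  -35.2795] tool d mm [ -5.4277  35.2468 -24.0558]
```

View pics/scene_18.png

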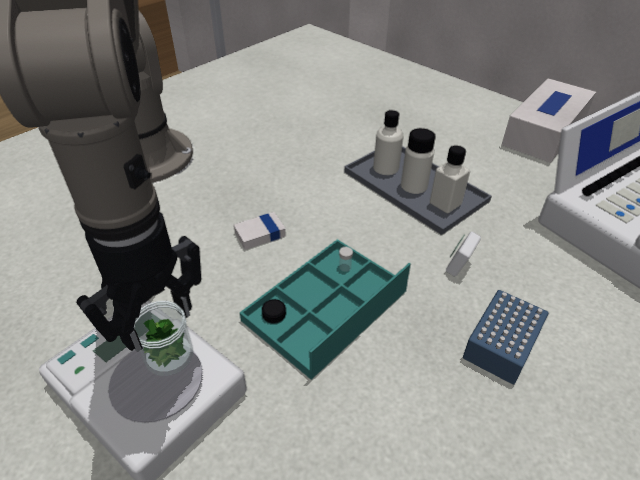

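```bash
python3 - <<'E'
from m import *
T=cv2.imread('pics/top0.png');S=cv2.imread('pics/scene0.png')
a=np.linspace(0,2*np.pi,90)
def circ(x,y,r): return np.stack([x+r*np.cos(a),y+r*np.sin(a),0*a+.076],1)
# maximise gradient step: inside mean vs ring mean
def sc(c,im,x,y):
    g=cv2.GaussianBlur(im,(0,0),0.8).astype(np.float32)
    i=proj(c,circ(x,y,.0565)).astype(np.float32);o=proj(c,circ(x,y,.0635)).astype(np.float32)
    f=lambda p:cv2.remap(g,p[:,0].reshape(-1,1),p[:,1].reshape(-1,1),1)[:,0].mean(1)
    return np.clip(f(o)-f(i),-30,30).mean()
for c,im in (('top',T),('scene',S)):
    b=max((sc(c,im,x,y),x,y) for x in np.arange(.555,.59,.001) for y in np.arange(-.345,-.31,.001)); print(c,b)
b=max((sc('top',T,x,y)/1+sc('scene',S,x,y),x,y) for x in np.arange(.555,.59,.001) for y in np.arange(-.345,-.31,.001)); print(b)
E
```

```text
top (np.float32(25.32094), np.float64(0.5700000000000001), np.float64(-0.32499999999999996))Traceback (most recent call last):
  File "<stdin>", line 12, in <module>
  File "<stdin>", line 12, in <genexpr>
  File "<stdin>", line 8, in sc
  File "h.py", line 11, in proj
    K,d,R,t=P(c); return cv2.projectPoints(np.array(X,float).reshape(-1,3),cv2.Rodrigues(R)[0],t,K,d)[0].reshape(-1,2)
            ~^^^
  File "h.py", line 4, in P
    p=optics.camera_params(c);K=np.array([[p['fx'],0,p['cx']],[0,p['fy'],p['cy']],[0,0,1]]);return K,np.array([p['k1'],0,0,0]),np.array(p['R']),np.array(p['t'])
ValueError: time passes only in moves, steps and waits
```

```bash
sed -i 's/^def P(c):/import functools\n@functools.lru_cache(None)\ndef P(c):/' h.py; python3 - <<'E'
from m import *
T=cv2.imread('pics/top0.png');S=cv2.imread('pics/scene0.png')
a=np.linspace(0,2*np.pi,90)
def circ(x,y,r): return np.stack([x+r*np.cos(a),y+r*np.sin(a),0*a+.076],1)
G={'top':cv2.GaussianBlur(T,(0,0),0.8).astype(np.float32),'scene':cv2.GaussianBlur(S,(0,0),0.8).astype(np.float32)}
def sc(c,x,y):
    g=G[c];i=proj(c,circ(x,y,.0565)).astype(np.float32);o=proj(c,circ(x,y,.0635)).astype(np.float32)
    f=lambda p:cv2.remap(g,p[:,0].reshape(-1,1),p[:,1].reshape(-1,1),1)[:,0].mean(1)
    return np.clip(f(o)-f(i),-30,30).mean()
xs=[(x,y) for x in np.arange(.555,.59,.001) for y in np.arange(-.345,-.31,.001)]
print(max((sc('scene',*p),p) for p in xs),max((sc('scene',*p)+sc('top',*p),p) for p in xs))
E
```

```text
(np.float32(27.387074), (np.float64(0.5740000000000001), np.float64(-0.32699999999999996))) (np.float32(43.214676), (np.float64(0.5730000000000001), np.float64(-0.32699999999999996)))
```

Request:
move_arm --targets '[{"dp": [-2, 0, -8], "angular": [0, 0, 0], "jaw": 1}, {"dp": [-2, 0, -8], "angular": [0, 0, 0], "jaw": 1}, {"dp": [-2, 4, -7], "angular": [0, 0, 0], "jaw": 1}, {"dp": [0, 8, 0], "angular": [0, 0, 0], "jaw": 1}, {"dp": [0, 8, 0], "angular": [0, 0, 0], "jaw": 1}, {"dp": [0, 6, 0], "angular": [0, 0, 0], "jaw": 1}, {"dp": [0, 0, 0], "angular": [0, 0, 0], "jaw": 1}, {"dp": [0, 0, 0], "angular": [0, 0, 0], "jaw": 1}]'

```text
t: 32.0
position: [0.573, -0.3269, 0.1112]
orientation: [0.707, -0.707, -0.0, 0.0]
force: [-0.3, -1.1, -1.7]
gripper_width: 0.0608
```

```bash
python3 s.py 0.573 -0.326 0.1006;python3 pic.py 19; python3 - <<'E'
import cv2
cv2.imwrite('pics/c19.png',cv2.resize(cv2.imread('pics/scene_19.png')[260:460,60:260],(600,600)))
E
```

```text
t 32.0 p [ 0.573  -0.3269  0.1112] w 0.06079499947398953 F [-0.3437 -1.0677 -1.7184]
[[ 1.     -0.0003 -0.0005]
 [ 0.0005  0.0004  1.    ]
 [-0.0003 -1.      0.0004]]
q [ 0.1614  0.5295  0.4115  1.6208 -0.2365  1.0414  2.2142]
1 rotvec tool deg [-0.0249  0.0314 -0.0196]
-1 rotvec tool deg [  -0.0307 -179.9686    0.0391]
world d mm [  0.0183   0.9377 -10.6297] tool d mm [ 0.0224 10.6301  0.9331]
```

View pics/c19.png

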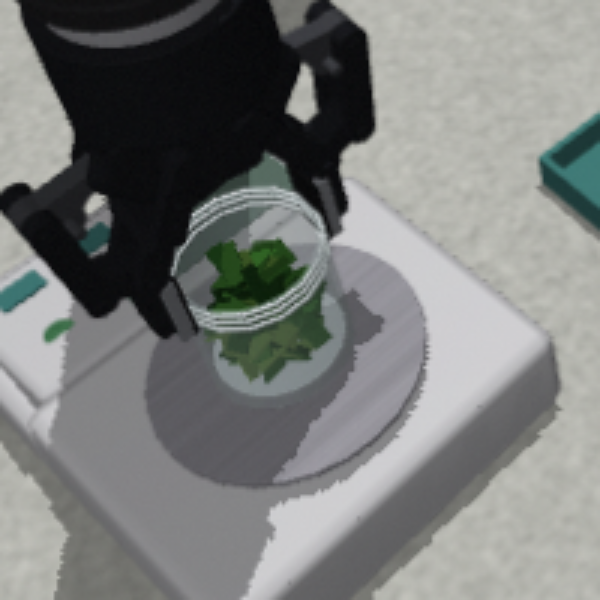

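Request:
move_arm --targets '[{"dp": [0, 3, 0], "angular": [0, 0, 0], "jaw": 1}, {"dp": [0, 3, 0], "angular": [0, 0, 0], "jaw": 1}, {"dp": [0, 2, 0], "angular": [0, 0, 0], "jaw": 1}, {"dp": [0, 1, 0], "angular": [0, 0, 0], "jaw": 1}, {"dp": [0, 0, 0], "angular": [0, 0, 0], "jaw": 1}, {"dp": [0, 0, 0], "angular": [0, 0, 0], "jaw": 1}]'

```text
t: 32.7
position: [0.5729, -0.3274, 0.1026]
orientation: [0.707, -0.707, -0.0, -0.0]
force: [-0.8, -0.0, -1.4]
gripper_width: 0.0606
```

Request:
move_arm --targets '[{"dp": [0, 1, 0], "angular": [0, 0, 0], "jaw": 1}, {"dp": [0, 0, 0], "angular": [0, 0, 0], "jaw": 1}, {"dp": [0, 0, 0], "angular": [0, 0, 0], "jaw": 1}]'

```text
t: 33.0
position: [0.5729, -0.3274, 0.1016]
orientation: [0.707, -0.707, -0.0, -0.0]
force: [-0.2, 0.3, -2.4]
gripper_width: 0.0607
```

Request:
move_arm --targets '[{"dp": [0, 1, 0], "angular": [0, 0, 0], "jaw": 1}, {"dp": [0, 0, 0], "angular": [0, 0, 0], "jaw": 1}, {"dp": [0, 0, 0], "angular": [0, 0, 0], "jaw": 1}]'

```text
t: 33.3
position: [0.573, -0.3274, 0.1007]
orientation: [-0.707, 0.707, 0.0, 0.0]
force: [-1.0, 0.4, -1.3]
gripper_width: 0.0602
```

Request:
move_arm --targets '[{"dp": [0, 1, 0], "angular": [0, 0, 0], "jaw": 1}, {"dp": [0, 0, 0], "angular": [0, 0, 0], "jaw": 1}, {"dp": [0, 0, 0], "angular": [0, 0, 0], "jaw": 1}]'

```text
t: 33.6
position: [0.5731, -0.3274, 0.1006]
orientation: [0.707, -0.707, -0.0, -0.0]
force: [-2.6, 1.2, 4.8]
gripper_width: 0.0601
```

Contact on the pan (4.8 N). Open gradually, then rise straight up.

Request:
move_arm --targets '[{"dp": [0, 0, 0], "angular": [0, 0, 0], "jaw": -0.3}, {"dp": [0, 0, 0], "angular": [0, 0, 0], "jaw": -0.7}, {"dp": [0, 0, 0], "angular": [0, 0, 0], "jaw": -1}, {"dp": [0, 0, 0], "angular": [0, 0, 0], "jaw": -1}, {"dp": [0, 0, 0], "angular": [0, 0, 0], "jaw": -1}, {"dp": [0, -15, 0], "angular": [0, 0, 0], "jaw": -1}, {"dp": [0, -25, 0], "angular": [0, 0, 0], "jaw": -1}, {"dp": [0, -30, 0], "angular": [0, 0, 0], "jaw": -1}]'

```text
t: 34.4
position: [0.5723, -0.3272, 0.1704]
orientation: [0.707, -0.707, 0.001, 0.0]
force: [0.2, 0.2, 1.0]
gripper_width: 0.0856
```

Request:
move_arm --targets '[{"dp": [0, -20, 15], "angular": [0, 0, 0], "jaw": -1}, {"dp": [0, 0, 25], "angular": [0, 0, 0], "jaw": -1}, {"dp": [0, 0, 30], "angular": [0, 0, 0], "jaw": -1}, {"dp": [0, 0, 30], "angular": [0, 0, 0], "jaw": -1}, {"dp": [0, 0, 30], "angular": [0, 0, 0], "jaw": -1}, {"dp": [0, 0, 30], "angular": [0, 0, 0], "jaw": -1}, {"dp": [0, 0, 30], "angular": [0, 0, 0], "jaw": -1}, {"dp": [0, 0, 30], "angular": [0, 0, 0], "jaw": -1}]'

```text
t: 35.2
position: [0.5732, -0.1064, 0.1909]
orientation: [0.707, -0.707, -0.0, -0.001]
force: [0.4, 0.3, -0.7]
gripper_width: 0.0854
```

```bash
python3 s.py 0.5215 0.336 0.18;python3 pic.py 20; python3 - <<'E'
import cv2,numpy as np
a=cv2.imread('pics/scene_20.png')[290:440,90:240];b=cv2.imread('pics/top_20.png')[150:260,400:510]
cv2.imwrite('pics/c20.png',np.hstack([cv2.resize(a,(400,400)),cv2.resize(b,(400,400))]))
E
```

```text
t 35.2 p [ 0.5732 -0.1064  0.1909] w 0.08538827710993671 F [ 0.3581  0.3078 -0.6931]
[[ 1.      0.0018  0.0004]
 [-0.0004  0.      1.    ]
 [ 0.0018 -1.      0.    ]]
q [-0.197   0.3086  0.3829  1.7321 -0.1265  1.1234  1.7946]
1 rotvec tool deg [-0.0004 -0.0236  0.1016]
-1 rotvec tool deg [ -0.1595 179.9763  -0.0006]
world d mm [-51.6717 442.4282 -10.9396] tool d mm [-51.8734  10.8508 442.4068]
```

View pics/c20.png

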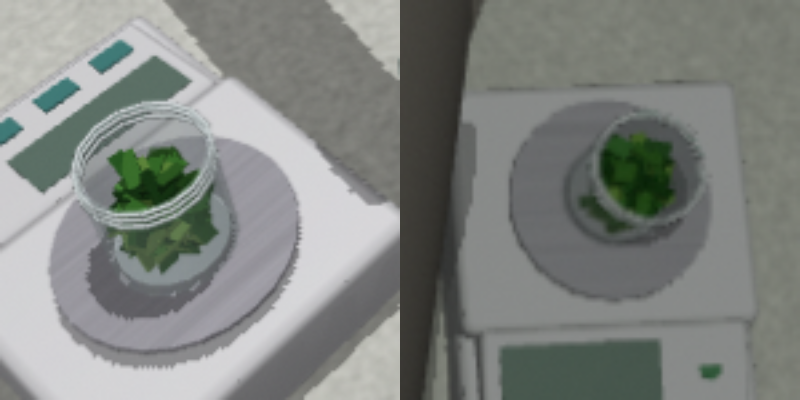

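```bash
python3 -c "
from h import *
print(atz('top',(400+250/3.636,150+168/3.636),.146), atz('scene',(90+144/2.667,290+157/2.667),.146), atz('scene',(90+172/2.667,290+242/2.667),.076))"
```

```text
[ 0.57100945 -0.32795847  0.146     ] [ 0.57337318 -0.3265217   0.146     ] [ 0.57266275 -0.32844578  0.076     ]
```

The jar sits about 2 mm from the pan centre, upright. Now I'll return the wide bottle.

Request:
move_arm --targets '[{"dp": [-4, 0, 31], "angular": [0, 0, 0], "jaw": -1}, {"dp": [-4, 0, 31], "angular": [0, 0, 0], "jaw": -1}, {"dp": [-4, 0, 31], "angular": [0, 0, 0], "jaw": -1}, {"dp": [-4, 0, 31], "angular": [0, 0, 0], "jaw": -1}, {"dp": [-4, 0, 31], "angular": [0, 0, 0], "jaw": -1}, {"dp": [-4, 0, 31], "angular": [0, 0, 0], "jaw": -1}, {"dp": [-4, 0, 31], "angular": [0, 0, 0], "jaw": -1}, {"dp": [-4, 0, 31], "angular": [0, 0, 0], "jaw": -1}]'

```text
t: 36.1
position: [0.5414, 0.1409, 0.1908]
orientation: [0.707, -0.707, -0.0, -0.001]
force: [1.0, 0.4, -0.6]
gripper_width: 0.0854
```

Request:
move_arm --targets '[{"dp": [-4, 0, 31], "angular": [0, 0, 0], "jaw": -1}, {"dp": [-4, 0, 31], "angular": [0, 0, 0], "jaw": -1}, {"dp": [-4, 0, 31], "angular": [0, 0, 0], "jaw": -1}, {"dp": [-4, 0, 31], "angular": [0, 0, 0], "jaw": -1}, {"dp": [-3, 0, 31], "angular": [0, 0, 0], "jaw": -1}, {"dp": [0, 0, 10], "angular": [0, 0, 0], "jaw": -1}, {"dp": [0, 0, 0], "angular": [0, 0, 0], "jaw": -1}, {"dp": [0, 0, 0], "angular": [0, 0, 0], "jaw": -1}]'

```text
t: 36.9
position: [0.5228, 0.3033, 0.1899]
orientation: [-0.707, 0.708, -0.001, 0.001]
force: [0.3, -1.0, -0.1]
gripper_width: 0.0855
```

```bash
python3 s.py 0.521 0.336 0.16
```

```text
t 36.9 p [0.5228 0.3033 0.1899] w 0.08553570220663621 F [ 0.2823 -0.9897 -0.1202]
[[ 1.      0.0007  0.0024]
 [-0.0024 -0.0014  1.    ]
 [ 0.0007 -1.     -0.0014]]
q [-0.7415  0.335   0.1837  1.676  -0.0645  1.1368  1.0278]
1 rotvec tool deg [ 0.0803 -0.1355  0.039 ]
-1 rotvec tool deg [ -0.0612 179.8645   0.126 ]
world d mm [ -1.8095  32.672  -29.9203] tool d mm [-1.9072 29.8732 32.7095]
```

Request:
move_arm --targets '[{"dp": [-1, 0, 17], "angular": [0, 0, 0], "jaw": -1}, {"dp": [-1, 0, 16], "angular": [0, 0, 0], "jaw": -1}, {"dp": [0, 25, 0], "angular": [0, 0, 0], "jaw": -1}, {"dp": [0, 25, 0], "angular": [0, 0, 0], "jaw": -1}, {"dp": [0, 0, 0], "angular": [0, 0, 0], "jaw": -1}, {"dp": [0, 0, 0], "angular": [0, 0, 0], "jaw": -1}]'

```text
t: 37.5
position: [0.5198, 0.3393, 0.1397]
orientation: [0.707, -0.707, -0.0, 0.0]
force: [0.5, 0.2, 1.3]
gripper_width: 0.0856
```

```bash
python3 s.py 0.521 0.336 0.0902;python3 pic.py 21; python3 - <<'E'
import cv2,numpy as np
a=cv2.imread('pics/scene_21.png')[60:240,330:510]
cv2.imwrite('pics/c21.png',cv2.resize(a,(500,500)))
E
```

```text
t 37.5 p [0.5198 0.3393 0.1397] w 0.08558850358286527 F [0.5132 0.2435 1.2552]
[[ 1.     -0.0004 -0.0005]
 [ 0.0005  0.      1.    ]
 [-0.0004 -1.      0.    ]]
q [-0.7718  0.4075  0.1635  1.6897 -0.0747  1.0506  0.987 ]
1 rotvec tool deg [-0.0023  0.0259 -0.0205]
-1 rotvec tool deg [  -0.0322 -179.9741    0.0036]
world d mm [  1.2311  -3.3093 -49.5343] tool d mm [ 1.2473 49.5337 -3.3118]
```

View pics/c21.png

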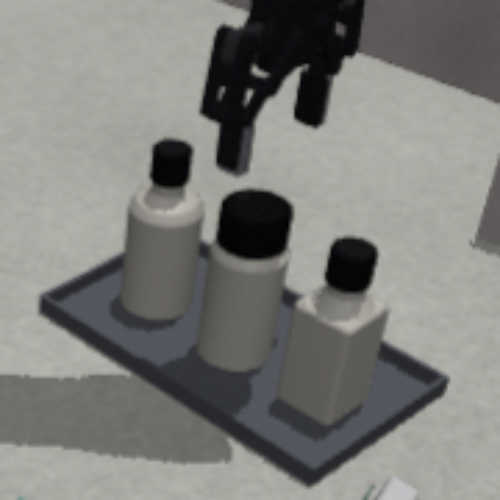

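Request:
move_arm --targets '[{"dp": [1, 25, -3], "angular": [0, 0, 0], "jaw": -1}, {"dp": [0, 23, 0], "angular": [0, 0, 0], "jaw": -1}, {"dp": [0, 0, 0], "angular": [0, 0, 0], "jaw": -1}, {"dp": [0, 0, 0], "angular": [0, 0, 0], "jaw": 0}, {"dp": [0, 0, 0], "angular": [0, 0, 0], "jaw": 1}, {"dp": [0, 0, 0], "angular": [0, 0, 0], "jaw": 1}, {"dp": [0, 0, 0], "angular": [0, 0, 0], "jaw": 1}]'

```text
t: 38.3
position: [0.5226, 0.337, 0.0942]
orientation: [0.708, -0.706, -0.001, -0.001]
force: [0.5, 1.0, 6.1]
gripper_width: 0.0495
```

Request:
move_arm --targets '[{"dp": [0, -5, 0], "angular": [0, 0, 0], "jaw": 1}, {"dp": [0, -15, 0], "angular": [0, 0, 0], "jaw": 1}, {"dp": [0, -25, 0], "angular": [0, 0, 0], "jaw": 1}, {"dp": [0, -25, 0], "angular": [0, 0, 0], "jaw": 1}, {"dp": [0, -15, 0], "angular": [0, 0, 0], "jaw": 1}, {"dp": [2, 0, -10], "angular": [0, 0, 0], "jaw": 1}, {"dp": [4, 0, -20], "angular": [0, 0, 0], "jaw": 1}, {"dp": [7, 0, -25], "angular": [0, 0, 0], "jaw": 1}]'

```text
t: 39.1
position: [0.5326, 0.28, 0.1753]
orientation: [-0.707, 0.707, -0.0, -0.002]
force: [-0.1, 0.1, -1.8]
gripper_width: 0.0494
```

```bash
python3 s.py 0.6467 -0.1144 0.17;python3 pic.py 22; python3 - <<'E'
import cv2,numpy as np
a=cv2.imread('pics/scene_22.png')[60:300,280:520]
cv2.imwrite('pics/c22.png',cv2.resize(a,(500,500)))
E
```

```text
t 39.1 p [0.5326 0.28   0.1753] w 0.04940709099251805 F [-0.0784  0.1316 -1.8367]
[[ 1.     -0.0024 -0.0022]
 [ 0.0022 -0.001   1.    ]
 [-0.0024 -1.     -0.001 ]]
q [-0.7036  0.3444  0.1895  1.6976 -0.0715  1.1088  1.0801]
1 rotvec tool deg [ 0.0557  0.1278 -0.1357]
-1 rotvec tool deg [  -0.2131 -179.8721   -0.0875]
world d mm [ 114.1485 -394.3963   -5.2978] tool d mm [ 113.2812    5.4123 -394.6447]
```

View pics/c22.png

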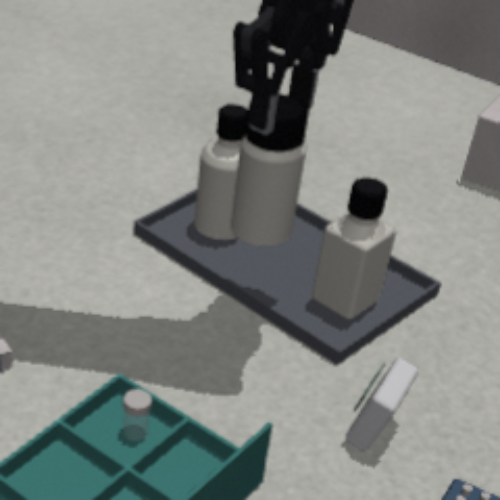

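Request:
move_arm --targets '[{"dp": [9, 0, -30], "angular": [0, 0, 0], "jaw": 1}, {"dp": [9, 0, -30], "angular": [0, 0, 0], "jaw": 1}, {"dp": [9, 0, -30], "angular": [0, 0, 0], "jaw": 1}, {"dp": [9, 0, -30], "angular": [0, 0, 0], "jaw": 1}, {"dp": [9, 0, -30], "angular": [0, 0, 0], "jaw": 1}, {"dp": [9, 0, -30], "angular": [0, 0, 0], "jaw": 1}, {"dp": [9, 0, -30], "angular": [0, 0, 0], "jaw": 1}, {"dp": [9, 0, -30], "angular": [0, 0, 0], "jaw": 1}]'

```text
t: 40.0
position: [0.6051, 0.039, 0.1754]
orientation: [-0.707, 0.707, -0.001, -0.001]
force: [0.3, 0.0, -2.4]
gripper_width: 0.0498
```

Request:
move_arm --targets '[{"dp": [9, 0, -30], "angular": [0, 0, 0], "jaw": 1}, {"dp": [9, 0, -30], "angular": [0, 0, 0], "jaw": 1}, {"dp": [9, 0, -30], "angular": [0, 0, 0], "jaw": 1}, {"dp": [9, 0, -30], "angular": [0, 0, 0], "jaw": 1}, {"dp": [4, 0, -20], "angular": [0, 0, 0], "jaw": 1}, {"dp": [0, 0, 0], "angular": [0, 0, 0], "jaw": 1}, {"dp": [0, 0, 0], "angular": [0, 0, 0], "jaw": 1}, {"dp": [0, 0, 0], "angular": [0, 0, 0], "jaw": 1}]'

```text
t: 40.8
position: [0.6454, -0.0974, 0.1758]
orientation: [0.708, -0.707, -0.0, 0.001]
force: [0.2, 0.1, -1.7]
gripper_width: 0.0492
```

```bash
python3 s.py 0.6467 -0.1144 0.0942
```

```text
t 40.8 p [ 0.6454 -0.0974  0.1758] w 0.04920385944430427 F [ 0.222   0.1183 -1.7159]
[[ 1.     -0.0014 -0.0018]
 [ 0.0019  0.0016  1.    ]
 [-0.0014 -1.      0.0016]]
q [-0.1527  0.4457  0.3288  1.5721 -0.1545  1.1511  1.7822]
1 rotvec tool deg [-0.0908  0.106  -0.0824]
-1 rotvec tool deg [  -0.1294 -179.8939    0.1425]
world d mm [  1.309  -16.9625 -81.6032] tool d mm [  1.3949  81.5743 -17.0943]
```

Request:
move_arm --targets '[{"dp": [1, 0, -9], "angular": [0, 0, 0], "jaw": 1}, {"dp": [0, 0, -8], "angular": [0, 0, 0], "jaw": 1}, {"dp": [0, 20, 0], "angular": [0, 0, 0], "jaw": 1}, {"dp": [0, 20, 0], "angular": [0, 0, 0], "jaw": 1}, {"dp": [0, 10, 0], "angular": [0, 0, 0], "jaw": 1}, {"dp": [0, 0, 0], "angular": [0, 0, 0], "jaw": 1}, {"dp": [0, 0, 0], "angular": [0, 0, 0], "jaw": 1}]'

```text
t: 41.5
position: [0.6473, -0.1167, 0.1272]
orientation: [-0.707, 0.707, 0.0, 0.0]
force: [1.4, -0.6, -2.0]
gripper_width: 0.0489
```

```bash
python3 s.py 0.6467 -0.1144 0.0942;python3 pic.py 23; python3 - <<'E'
import cv2,numpy as np
a=cv2.imread('pics/scene_23.png')[200:380,230:410]
cv2.imwrite('pics/c23.png',cv2.resize(a,(500,500)))
E
```

```text
t 41.5 p [ 0.6473 -0.1167  0.1272] w 0.04889586798745085 F [ 1.3708 -0.6481 -1.9912]
[[ 1.      0.0009  0.0001]
 [-0.0001 -0.0002  1.    ]
 [ 0.0009 -1.     -0.0002]]
q [-0.1188  0.4963  0.3231  1.6112 -0.1739  1.0616  1.8235]
1 rotvec tool deg [ 0.0138 -0.0061  0.0524]
-1 rotvec tool deg [ -0.0823 179.9939   0.0217]
world d mm [ -0.6192   2.2987 -32.966 ] tool d mm [-0.6495 32.9649  2.3066]
```

View pics/c23.png

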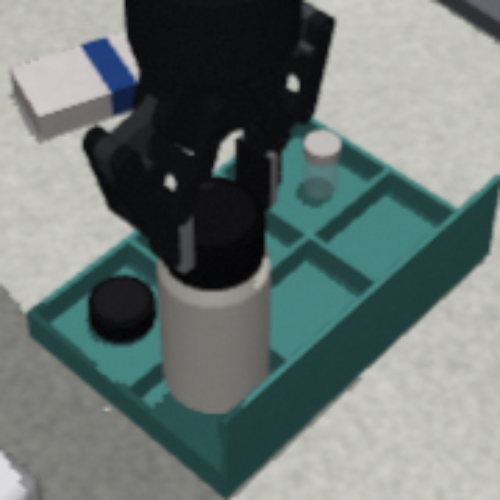

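Request:
move_arm --targets '[{"dp": [-1, 10, 2], "angular": [0, 0, 0], "jaw": 1}, {"dp": [0, 10, 0], "angular": [0, 0, 0], "jaw": 1}, {"dp": [0, 7, 0], "angular": [0, 0, 0], "jaw": 1}, {"dp": [0, 3, 0], "angular": [0, 0, 0], "jaw": 1}, {"dp": [0, 0, 0], "angular": [0, 0, 0], "jaw": 1}, {"dp": [0, 0, 0], "angular": [0, 0, 0], "jaw": 1}]'

```text
t: 42.2
position: [0.6461, -0.1146, 0.0967]
orientation: [-0.707, 0.707, 0.0, 0.0]
force: [0.4, 0.7, -2.1]
gripper_width: 0.0491
```

Request:
move_arm --targets '[{"dp": [0, 1, 0], "angular": [0, 0, 0], "jaw": 1}, {"dp": [0, 1, 0], "angular": [0, 0, 0], "jaw": 1}, {"dp": [0, 0, 0], "angular": [0, 0, 0], "jaw": 1}, {"dp": [0, 0, 0], "angular": [0, 0, 0], "jaw": 1}]'

```text
t: 42.6
position: [0.6459, -0.1144, 0.0947]
orientation: [0.707, -0.707, -0.0, -0.0]
force: [0.8, -0.3, -1.9]
gripper_width: 0.0493
```

Request:
move_arm --targets '[{"dp": [0, 1, 0], "angular": [0, 0, 0], "jaw": 1}, {"dp": [0, 1, 0], "angular": [0, 0, 0], "jaw": 1}, {"dp": [0, 0, 0], "angular": [0, 0, 0], "jaw": 1}, {"dp": [0, 0, 0], "angular": [0, 0, 0], "jaw": 1}]'

```text
t: 43.0
position: [0.6469, -0.1144, 0.0943]
orientation: [0.707, -0.707, -0.001, -0.001]
force: [-1.5, 0.5, 5.6]
gripper_width: 0.0489
```

Contact. Release, rise, and go for the narrow bottle.

Request:
move_arm --targets '[{"dp": [0, 0, 0], "angular": [0, 0, 0], "jaw": 0}, {"dp": [0, 0, 0], "angular": [0, 0, 0], "jaw": -1}, {"dp": [0, 0, 0], "angular": [0, 0, 0], "jaw": -1}, {"dp": [0, 0, 0], "angular": [0, 0, 0], "jaw": -1}, {"dp": [0, -30, 0], "angular": [0, 0, 0], "jaw": -1}, {"dp": [0, -30, 0], "angular": [0, 0, 0], "jaw": -1}, {"dp": [0, -30, 15], "angular": [0, 0, 0], "jaw": -1}, {"dp": [-8, 0, 25], "angular": [0, 0, 0], "jaw": -1}]'

```text
t: 43.8
position: [0.6414, -0.0773, 0.1877]
orientation: [-0.706, 0.708, 0.002, 0.005]
force: [0.5, 1.0, -0.2]
gripper_width: 0.0858
```

```bash
python3 s.py 0.4345 0.346 0.19;python3 pic.py 24; python3 - <<'E'
import cv2,numpy as np
a=cv2.imread('pics/scene_24.png')[200:380,230:410]
cv2.imwrite('pics/c24.png',cv2.resize(a,(500,500)))
E
```

```text
t 43.8 p [ 0.6414 -0.0773  0.1877] w 0.08576747640535139 F [ 0.4923  0.9894 -0.1967]
[[ 0.9999  0.0099  0.0042]
 [-0.0042 -0.0023  1.    ]
 [ 0.0099 -0.9999 -0.0023]]
q [-0.1911  0.4165  0.3314  1.5868 -0.1433  1.1522  1.7376]
1 rotvec tool deg [ 0.1321 -0.2409  0.5678]
-1 rotvec tool deg [ -0.8906 179.7568   0.2072]
world d mm [-206.9148  423.3241    2.3491] tool d mm [-208.6545   -5.3829  422.4416]
```

View pics/c24.png

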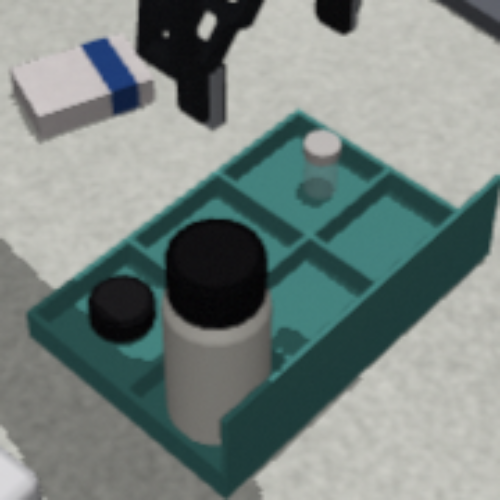

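The wide bottle stands in its own compartment (scene ~308,318).

Request:
move_arm --targets '[{"dp": [-14, 0, 29], "angular": [0, 0, 0], "jaw": -1}, {"dp": [-14, 0, 29], "angular": [0, 0, 0], "jaw": -1}, {"dp": [-14, 0, 29], "angular": [0, 0, 0], "jaw": -1}, {"dp": [-14, 0, 29], "angular": [0, 0, 0], "jaw": -1}, {"dp": [-14, 0, 29], "angular": [0, 0, 0], "jaw": -1}, {"dp": [-14, 0, 29], "angular": [0, 0, 0], "jaw": -1}, {"dp": [-14, 0, 29], "angular": [0, 0, 0], "jaw": -1}, {"dp": [-14, 0, 29], "angular": [0, 0, 0], "jaw": -1}]'

```text
t: 44.7
position: [0.5251, 0.158, 0.182]
orientation: [-0.707, 0.707, -0.0, -0.0]
force: [0.4, -0.4, 0.2]
gripper_width: 0.0855
```

Request:
move_arm --targets '[{"dp": [-14, 0, 29], "angular": [0, 0, 0], "jaw": -1}, {"dp": [-14, 0, 29], "angular": [0, 0, 0], "jaw": -1}, {"dp": [-14, 0, 29], "angular": [0, 0, 0], "jaw": -1}, {"dp": [-14, 0, 29], "angular": [0, 0, 0], "jaw": -1}, {"dp": [-14, 0, 29], "angular": [0, 0, 0], "jaw": -1}, {"dp": [-14, 0, 29], "angular": [0, 0, 0], "jaw": -1}, {"dp": [0, 0, 0], "angular": [0, 0, 0], "jaw": -1}, {"dp": [0, 0, 0], "angular": [0, 0, 0], "jaw": -1}]'

```text
t: 45.5
position: [0.4417, 0.3314, 0.182]
orientation: [-0.707, 0.708, 0.0, -0.001]
force: [0.3, 0.1, -0.3]
gripper_width: 0.085
```

```bash
python3 s.py 0.4345 0.346 0.15
```

```text
t 45.5 p [0.4417 0.3314 0.182 ] w 0.08502970079521854 F [ 0.2584  0.1298 -0.2781]
[[ 1.     -0.0005 -0.0014]
 [ 0.0014 -0.0013  1.    ]
 [-0.0005 -1.     -0.0013]]
q [-0.8229  0.2478  0.1203  1.8061 -0.0324  1.0908  0.881 ]
1 rotvec tool deg [ 0.0759  0.0808 -0.0262]
-1 rotvec tool deg [  -0.0412 -179.9191   -0.1192]
world d mm [ -7.18   14.597 -31.955] tool d mm [-7.1448 31.9389 14.6494]
```

Request:
move_arm --targets '[{"dp": [-7, 0, 15], "angular": [0, 0, 0], "jaw": -1}, {"dp": [0, 15, 0], "angular": [0, 0, 0], "jaw": -1}, {"dp": [0, 15, 0], "angular": [0, 0, 0], "jaw": -1}, {"dp": [0, 0, 0], "angular": [0, 0, 0], "jaw": -1}, {"dp": [0, 0, 0], "angular": [0, 0, 0], "jaw": -1}]'

```text
t: 46.0
position: [0.4357, 0.3451, 0.1525]
orientation: [-0.707, 0.707, -0.001, 0.001]
force: [1.1, 0.7, -0.1]
gripper_width: 0.0851
```

```bash
python3 s.py 0.4345 0.346 0.0976
```

```text
t 46.0 p [0.4357 0.3451 0.1525] w 0.08508367227212064 F [ 1.0589  0.6917 -0.1372]
[[ 1.     -0.0001  0.0024]
 [-0.0024 -0.001   1.    ]
 [-0.0001 -1.     -0.001 ]]
q [-0.8392  0.2823  0.1108  1.831  -0.0351  1.0309  0.8536]
1 rotvec tool deg [ 0.0567 -0.1392 -0.0042]
-1 rotvec tool deg [  0.0066 179.8608   0.089 ]
world d mm [ -1.2496   0.9285 -54.9315] tool d mm [-1.2478 54.9306  0.9798]
```

Request:
move_arm --targets '[{"dp": [-1, 25, 1], "angular": [0, 0, 0], "jaw": -1}, {"dp": [0, 20, 0], "angular": [0, 0, 0], "jaw": -1}, {"dp": [0, 10, 0], "angular": [0, 0, 0], "jaw": -1}, {"dp": [0, 0, 0], "angular": [0, 0, 0], "jaw": 0}, {"dp": [0, 0, 0], "angular": [0, 0, 0], "jaw": 1}, {"dp": [0, 0, 0], "angular": [0, 0, 0], "jaw": 1}, {"dp": [0, 0, 0], "angular": [0, 0, 0], "jaw": 1}, {"dp": [0, 0, 0], "angular": [0, 0, 0], "jaw": 1}]'

```text
t: 46.8
position: [0.4349, 0.3482, 0.099]
orientation: [0.708, -0.707, -0.001, -0.001]
force: [0.6, -0.9, 4.8]
gripper_width: 0.0281
```

Request:
move_arm --targets '[{"dp": [0, -5, 0], "angular": [0, 0, 0], "jaw": 1}, {"dp": [0, -15, 0], "angular": [0, 0, 0], "jaw": 1}, {"dp": [0, -25, 0], "angular": [0, 0, 0], "jaw": 1}, {"dp": [0, -25, 0], "angular": [0, 0, 0], "jaw": 1}, {"dp": [0, -15, 0], "angular": [0, 0, 0], "jaw": 1}, {"dp": [2, 0, -10], "angular": [0, 0, 0], "jaw": 1}, {"dp": [5, 0, -20], "angular": [0, 0, 0], "jaw": 1}, {"dp": [8, 0, -25], "angular": [0, 0, 0], "jaw": 1}]'

```text
t: 47.6
position: [0.4477, 0.2918, 0.1814]
orientation: [-0.707, 0.708, 0.0, -0.001]
force: [1.0, -0.8, -2.3]
gripper_width: 0.0276
```

```bash
python3 s.py 0.5688 -0.0371 0.18;python3 pic.py 25; python3 - <<'E'
import cv2,numpy as np
a=cv2.imread('pics/scene_25.png')[60:240,330:510]
cv2.imwrite('pics/c25.png',cv2.resize(a,(500,500)))
E
```

```text
t 47.6 p [0.4477 0.2918 0.1814] w 0.02761706712257641 F [ 1.0032 -0.8192 -2.344 ]
[[ 1.     -0.0019 -0.0022]
 [ 0.0022 -0.0011  1.    ]
 [-0.002  -1.     -0.0011]]
q [-0.7785  0.2178  0.1408  1.8465 -0.0347  1.0818  0.9484]
1 rotvec tool deg [ 0.0639  0.1288 -0.1118]
-1 rotvec tool deg [  -0.1755 -179.8711   -0.1003]
world d mm [ 121.1168 -328.8727   -1.3701] tool d mm [ 120.3801    1.5015 -329.1425]
```

View pics/c25.png

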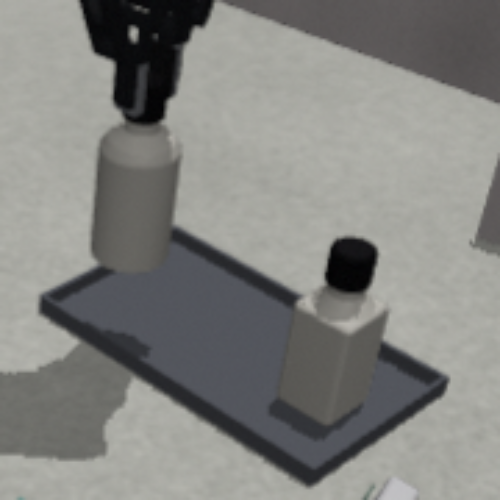

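Request:
move_arm --targets '[{"dp": [11, 0, -30], "angular": [0, 0, 0], "jaw": 1}, {"dp": [11, 0, -30], "angular": [0, 0, 0], "jaw": 1}, {"dp": [11, 0, -30], "angular": [0, 0, 0], "jaw": 1}, {"dp": [11, 0, -30], "angular": [0, 0, 0], "jaw": 1}, {"dp": [11, 0, -30], "angular": [0, 0, 0], "jaw": 1}, {"dp": [11, 0, -30], "angular": [0, 0, 0], "jaw": 1}, {"dp": [11, 0, -30], "angular": [0, 0, 0], "jaw": 1}, {"dp": [11, 0, -30], "angular": [0, 0, 0], "jaw": 1}]'

```text
t: 48.5
position: [0.5361, 0.0511, 0.1814]
orientation: [-0.707, 0.707, -0.001, -0.001]
force: [-0.4, 0.1, -0.2]
gripper_width: 0.0279
```

Request:
move_arm --targets '[{"dp": [11, 0, -30], "angular": [0, 0, 0], "jaw": 1}, {"dp": [11, 0, -30], "angular": [0, 0, 0], "jaw": 1}, {"dp": [10, 0, -22], "angular": [0, 0, 0], "jaw": 1}, {"dp": [4, 0, -12], "angular": [0, 0, 0], "jaw": 1}, {"dp": [0, 0, 0], "angular": [0, 0, 0], "jaw": 1}, {"dp": [0, 0, 0], "angular": [0, 0, 0], "jaw": 1}]'

```text
t: 49.1
position: [0.5721, -0.0399, 0.1819]
orientation: [0.708, -0.707, 0.0, 0.001]
force: [-1.0, -0.1, -1.7]
gripper_width: 0.0276
```

```bash
python3 s.py 0.5688 -0.0371 0.099
```

```text
t 49.1 p [ 0.5721 -0.0399  0.1819] w 0.027573748482832516 F [-0.969  -0.0566 -1.6995]
[[ 1.     -0.0016 -0.001 ]
 [ 0.001   0.0013  1.    ]
 [-0.0016 -1.      0.0013]]
q [-0.2916  0.2989  0.3544  1.7615 -0.1161  1.1031  1.6727]
1 rotvec tool deg [-0.0733  0.0578 -0.0928]
-1 rotvec tool deg [  -0.1456 -179.9421    0.1152]
world d mm [ -3.3149   2.8333 -82.9341] tool d mm [-3.1778 82.9429  2.7305]
```

Request:
move_arm --targets '[{"dp": [-3, 15, 3], "angular": [0, 0, 0], "jaw": 1}, {"dp": [0, 20, 0], "angular": [0, 0, 0], "jaw": 1}, {"dp": [0, 13, 0], "angular": [0, 0, 0], "jaw": 1}, {"dp": [0, 0, 0], "angular": [0, 0, 0], "jaw": 1}, {"dp": [0, 0, 0], "angular": [0, 0, 0], "jaw": 1}]'

```text
t: 49.6
position: [0.5699, -0.0376, 0.1347]
orientation: [0.707, -0.707, -0.0, 0.0]
force: [-0.2, 0.3, -0.6]
gripper_width: 0.0275
```

```bash
python3 s.py 0.5688 -0.0371 0.099;python3 pic.py 26; python3 - <<'E'
import cv2,numpy as np
a=cv2.imread('pics/scene_26.png')[190:370,230:410]
cv2.imwrite('pics/c26.png',cv2.resize(a,(500,500)))
E
```

```text
t 49.6 p [ 0.5699 -0.0376  0.1347] w 0.027541683572722655 F [-0.2464  0.3455 -0.5567]
[[ 1.     -0.     -0.0011]
 [ 0.0011  0.0003  1.    ]
 [-0.     -1.      0.0003]]
q [-0.2863  0.3416  0.3445  1.8192 -0.135   1.0037  1.6845]
1 rotvec tool deg [-0.0194  0.062  -0.0001]
-1 rotvec tool deg [  -0.0002 -179.938     0.0304]
world d mm [ -1.1422   0.4769 -35.742 ] tool d mm [-1.1416 35.7421  0.4661]
```

View pics/c26.png

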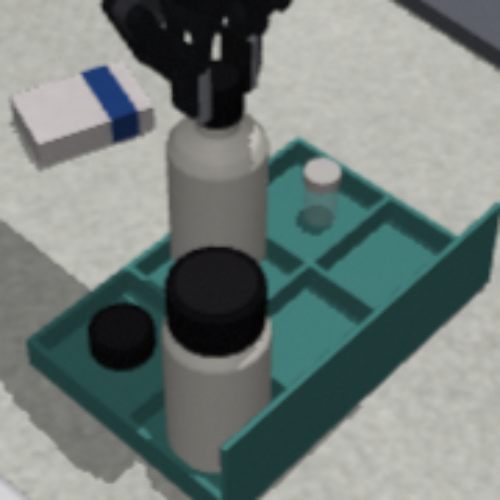

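Request:
move_arm --targets '[{"dp": [-1, 12, 0], "angular": [0, 0, 0], "jaw": 1}, {"dp": [0, 12, 0], "angular": [0, 0, 0], "jaw": 1}, {"dp": [0, 6, 0], "angular": [0, 0, 0], "jaw": 1}, {"dp": [0, 3, 0], "angular": [0, 0, 0], "jaw": 1}, {"dp": [0, 0, 0], "angular": [0, 0, 0], "jaw": 1}, {"dp": [0, 0, 0], "angular": [0, 0, 0], "jaw": 1}]'

```text
t: 50.3
position: [0.5691, -0.0384, 0.1017]
orientation: [0.707, -0.707, -0.0, -0.0]
force: [-0.4, -0.6, -1.2]
gripper_width: 0.0277
```

Request:
move_arm --targets '[{"dp": [0, 1, 0], "angular": [0, 0, 0], "jaw": 1}, {"dp": [0, 1, 0], "angular": [0, 0, 0], "jaw": 1}, {"dp": [0, 0, 0], "angular": [0, 0, 0], "jaw": 1}, {"dp": [0, 0, 0], "angular": [0, 0, 0], "jaw": 1}]'

```text
t: 50.7
position: [0.5689, -0.0383, 0.0997]
orientation: [0.707, -0.707, -0.0, -0.0]
force: [0.5, 0.0, -0.7]
gripper_width: 0.0279
```

Request:
move_arm --targets '[{"dp": [0, 1, 0], "angular": [0, 0, 0], "jaw": 1}, {"dp": [0, 1, 0], "angular": [0, 0, 0], "jaw": 1}, {"dp": [0, 0, 0], "angular": [0, 0, 0], "jaw": 1}, {"dp": [0, 0, 0], "angular": [0, 0, 0], "jaw": 1}]'

```text
t: 51.1
position: [0.5698, -0.0385, 0.0991]
orientation: [0.707, -0.707, -0.001, -0.001]
force: [-1.4, 0.2, 6.3]
gripper_width: 0.0276
```

Contact. Release and go for the square bottle.

Request:
move_arm --targets '[{"dp": [0, 0, 0], "angular": [0, 0, 0], "jaw": 0}, {"dp": [0, 0, 0], "angular": [0, 0, 0], "jaw": -1}, {"dp": [0, 0, 0], "angular": [0, 0, 0], "jaw": -1}, {"dp": [0, 0, 0], "angular": [0, 0, 0], "jaw": -1}, {"dp": [0, -30, 0], "angular": [0, 0, 0], "jaw": -1}, {"dp": [0, -30, 0], "angular": [0, 0, 0], "jaw": -1}, {"dp": [0, -30, 15], "angular": [0, 0, 0], "jaw": -1}, {"dp": [2, 0, 25], "angular": [0, 0, 0], "jaw": -1}]'

```text
t: 51.9
position: [0.5739, -0.0006, 0.1923]
orientation: [-0.707, 0.707, 0.001, 0.005]
force: [0.7, -0.6, -0.4]
gripper_width: 0.0856
```

```bash
python3 s.py 0.6043 0.3317 0.19;python3 pic.py 27; python3 - <<'E'
import cv2,numpy as np
a=cv2.imread('pics/scene_27.png')[190:370,230:410]
cv2.imwrite('pics/c27.png',cv2.resize(a,(500,500)))
E
```

```text
t 51.9 p [ 0.5739 -0.0006  0.1923] w 0.08562635391523499 F [ 0.6614 -0.5567 -0.396 ]
[[ 1.      0.0087  0.0046]
 [-0.0046 -0.0002  1.    ]
 [ 0.0088 -1.     -0.0002]]
q [-0.354   0.2821  0.3423  1.7568 -0.1039  1.1116  1.5874]
1 rotvec tool deg [ 0.0115 -0.2613  0.5014]
-1 rotvec tool deg [ -0.7864 179.737    0.0181]
world d mm [ 30.4093 332.2546  -2.2988] tool d mm [ 28.8726   2.4912 332.3903]
```

View pics/c27.png

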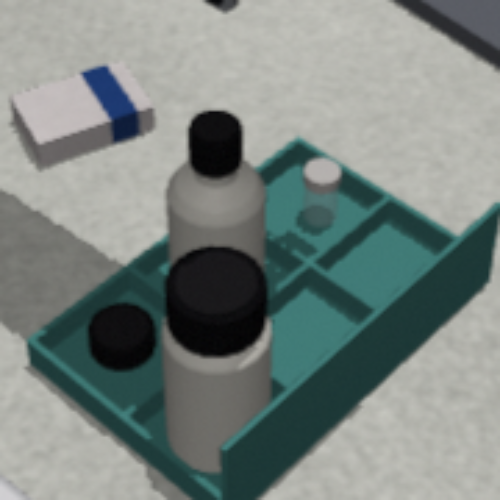

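The narrow bottle is back in front middle, upright (scene ~308,240).

Request:
move_arm --targets '[{"dp": [3, 0, 30], "angular": [0, 0, 0], "jaw": -1}, {"dp": [3, 0, 30], "angular": [0, 0, 0], "jaw": -1}, {"dp": [3, 0, 30], "angular": [0, 0, 0], "jaw": -1}, {"dp": [3, 0, 30], "angular": [0, 0, 0], "jaw": -1}, {"dp": [3, 0, 30], "angular": [0, 0, 0], "jaw": -1}, {"dp": [3, 0, 30], "angular": [0, 0, 0], "jaw": -1}, {"dp": [3, 0, 30], "angular": [0, 0, 0], "jaw": -1}, {"dp": [3, 0, 30], "angular": [0, 0, 0], "jaw": -1}]'

```text
t: 52.8
position: [0.5947, 0.2418, 0.1867]
orientation: [-0.707, 0.707, -0.001, -0.0]
force: [-0.4, -0.0, -0.1]
gripper_width: 0.0856
```

Request:
move_arm --targets '[{"dp": [3, 0, 30], "angular": [0, 0, 0], "jaw": -1}, {"dp": [0, 0, 30], "angular": [0, 0, 0], "jaw": -1}, {"dp": [0, 0, 20], "angular": [0, 0, 0], "jaw": -1}, {"dp": [0, 0, 0], "angular": [0, 0, 0], "jaw": -1}, {"dp": [0, 0, 0], "angular": [0, 0, 0], "jaw": -1}]'

```text
t: 53.3
position: [0.598, 0.32, 0.1871]
orientation: [-0.706, 0.708, -0.0, 0.0]
force: [0.0, -1.0, -0.3]
gripper_width: 0.0858
```

```bash
python3 s.py 0.6043 0.3317 0.093
```

```text
t 53.3 p [0.598  0.32   0.1871] w 0.08581205855307376 F [ 0.0155 -1.0476 -0.2794]
[[ 1.     -0.0005  0.0006]
 [-0.0006 -0.0021  1.    ]
 [-0.0005 -1.     -0.0021]]
q [-0.7093  0.4727  0.2211  1.4888 -0.1059  1.1934  1.0977]
1 rotvec tool deg [ 0.1183 -0.0342 -0.0294]
-1 rotvec tool deg [  0.0462 179.9657   0.1857]
world d mm [  6.3164  11.7394 -94.0694] tool d mm [ 6.3577 94.0417 11.9374]
```

Request:
move_arm --targets '[{"dp": [6, 0, 12], "angular": [0, 0, 0], "jaw": -1}, {"dp": [0, 20, 0], "angular": [0, 0, 0], "jaw": -1}, {"dp": [0, 20, 0], "angular": [0, 0, 0], "jaw": -1}, {"dp": [0, 0, 0], "angular": [0, 0, 0], "jaw": -1}, {"dp": [0, 0, 0], "angular": [0, 0, 0], "jaw": -1}]'

```text
t: 53.8
position: [0.6045, 0.3313, 0.1479]
orientation: [-0.707, 0.708, -0.001, 0.001]
force: [-0.1, -0.3, 0.7]
gripper_width: 0.0851
```

```bash
python3 s.py 0.6043 0.3317 0.093
```

```text
t 53.8 p [0.6045 0.3313 0.1479] w 0.08511110691945149 F [-0.132  -0.3175  0.6858]
[[ 1.     -0.      0.0025]
 [-0.0025 -0.0012  1.    ]
 [-0.     -1.     -0.0012]]
q [-0.7105  0.5221  0.2132  1.5019 -0.1158  1.1307  1.0928]
1 rotvec tool deg [ 0.0695 -0.1459 -0.0011]
-1 rotvec tool deg [  0.0017 179.8541   0.1091]
world d mm [ -0.1604   0.3597 -54.8844] tool d mm [-0.1604 54.8839  0.4259]
```

Request:
move_arm --targets '[{"dp": [0, 25, 0], "angular": [0, 0, 0], "jaw": -1}, {"dp": [0, 20, 0], "angular": [0, 0, 0], "jaw": -1}, {"dp": [0, 9, 0], "angular": [0, 0, 0], "jaw": -1}, {"dp": [0, 0, 0], "angular": [0, 0, 0], "jaw": 0}, {"dp": [0, 0, 0], "angular": [0, 0, 0], "jaw": 1}, {"dp": [0, 0, 0], "angular": [0, 0, 0], "jaw": 1}, {"dp": [0, 0, 0], "angular": [0, 0, 0], "jaw": 1}, {"dp": [0, 0, 0], "angular": [0, 0, 0], "jaw": 1}]'

```text
t: 54.6
position: [0.605, 0.3337, 0.0954]
orientation: [0.707, -0.707, -0.001, -0.001]
force: [-0.6, -1.3, 5.6]
gripper_width: 0.0298
```

Request:
move_arm --targets '[{"dp": [0, -5, 0], "angular": [0, 0, 0], "jaw": 1}, {"dp": [0, -15, 0], "angular": [0, 0, 0], "jaw": 1}, {"dp": [0, -25, 0], "angular": [0, 0, 0], "jaw": 1}, {"dp": [0, -25, 0], "angular": [0, 0, 0], "jaw": 1}, {"dp": [0, -15, 0], "angular": [0, 0, 0], "jaw": 1}, {"dp": [1, 0, -10], "angular": [0, 0, 0], "jaw": 1}, {"dp": [3, 0, -20], "angular": [0, 0, 0], "jaw": 1}, {"dp": [4, 0, -25], "angular": [0, 0, 0], "jaw": 1}]'

```text
t: 55.4
position: [0.6106, 0.2768, 0.1767]
orientation: [-0.706, 0.708, -0.001, -0.001]
force: [0.7, -0.2, -2.2]
gripper_width: 0.0301
```

```bash
python3 s.py 0.6447 0.0453 0.18
```

```text
t 55.4 p [0.6106 0.2768 0.1767] w 0.03007788635899348 F [ 0.7295 -0.1688 -2.173 ]
[[ 1.     -0.003  -0.0012]
 [ 0.0012 -0.0018  1.    ]
 [-0.003  -1.     -0.0018]]
q [-0.6513  0.4685  0.2292  1.52   -0.1113  1.1695  1.1699]
1 rotvec tool deg [ 0.1052  0.0691 -0.1733]
-1 rotvec tool deg [  -0.2721 -179.9306   -0.1652]
world d mm [  34.0753 -231.5354    3.313 ] tool d mm [  33.7864   -2.9906 -231.5822]
```

Request:
move_arm --targets '[{"dp": [4, 0, -29], "angular": [0, 0, 0], "jaw": 1}, {"dp": [4, 0, -29], "angular": [0, 0, 0], "jaw": 1}, {"dp": [5, 0, -29], "angular": [0, 0, 0], "jaw": 1}, {"dp": [5, 0, -29], "angular": [0, 0, 0], "jaw": 1}, {"dp": [5, 0, -29], "angular": [0, 0, 0], "jaw": 1}, {"dp": [5, 0, -29], "angular": [0, 0, 0], "jaw": 1}, {"dp": [4, 0, -25], "angular": [0, 0, 0], "jaw": 1}, {"dp": [2, 0, -15], "angular": [0, 0, 0], "jaw": 1}]'

```text
t: 56.2
position: [0.6445, 0.0586, 0.1769]
orientation: [-0.706, 0.708, -0.003, 0.001]
force: [0.2, -0.2, -2.2]
gripper_width: 0.0297
```

Request:
move_arm --targets '[{"dp": [0, 0, 0], "angular": [0, 0, 0], "jaw": 1}, {"dp": [0, 0, 0], "angular": [0, 0, 0], "jaw": 1}]'

```text
t: 56.4
position: [0.6452, 0.0652, 0.1779]
orientation: [0.708, -0.707, 0.001, 0.0]
force: [0.5, 0.3, -2.1]
gripper_width: 0.0295
```

```bash
python3 s.py 0.6447 0.0453 0.0954
```

```text
t 56.4 p [0.6452 0.0652 0.1779] w 0.029542478521636856 F [ 0.525   0.2768 -2.1348]
[[ 1.     -0.0015  0.0002]
 [-0.0002  0.0011  1.    ]
 [-0.0015 -1.      0.0011]]
q [-0.3753  0.4318  0.2868  1.5802 -0.1315  1.1499  1.5112]
1 rotvec tool deg [-0.0657 -0.0097 -0.0877]
-1 rotvec tool deg [  0.1377 179.9902  -0.1032]
world d mm [ -0.4703 -19.9197 -82.4544] tool d mm [ -0.3407  82.4322 -20.0143]
```

Request:
move_arm --targets '[{"dp": [0, 0, -10], "angular": [0, 0, 0], "jaw": 1}, {"dp": [0, 0, -10], "angular": [0, 0, 0], "jaw": 1}, {"dp": [0, 20, 0], "angular": [0, 0, 0], "jaw": 1}, {"dp": [0, 20, 0], "angular": [0, 0, 0], "jaw": 1}, {"dp": [0, 10, 0], "angular": [0, 0, 0], "jaw": 1}, {"dp": [0, 0, 0], "angular": [0, 0, 0], "jaw": 1}, {"dp": [0, 0, 0], "angular": [0, 0, 0], "jaw": 1}]'

```text
t: 57.1
position: [0.6463, 0.0446, 0.1291]
orientation: [0.707, -0.707, -0.0, -0.0]
force: [0.4, 0.1, -1.5]
gripper_width: 0.0298
```

```bash
python3 s.py 0.6447 0.0453 0.0954;python3 pic.py 28; python3 - <<'E'
import cv2,numpy as np
a=cv2.imread('pics/scene_28.png')[170:350,260:440]
cv2.imwrite('pics/c28.png',cv2.resize(a,(500,500)))
E
```

```text
t 57.1 p [0.6463 0.0446 0.1291] w 0.029777275944277884 F [ 0.3748  0.0662 -1.4609]
[[ 1.      0.0008 -0.0002]
 [ 0.0002  0.      1.    ]
 [ 0.0008 -1.      0.    ]]
q [-0.342   0.473   0.2835  1.6343 -0.147   1.0545  1.5556]
1 rotvec tool deg [-0.001   0.0096  0.047 ]
-1 rotvec tool deg [   0.0739 -179.9903    0.0015]
world d mm [ -1.6183   0.7015 -33.7252] tool d mm [-1.6458 33.7239  0.7013]
```

View pics/c28.png

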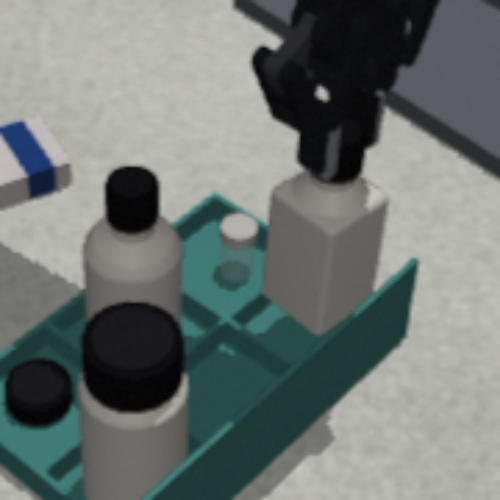

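Request:
move_arm --targets '[{"dp": [-1, 10, 1], "angular": [0, 0, 0], "jaw": 1}, {"dp": [0, 12, 0], "angular": [0, 0, 0], "jaw": 1}, {"dp": [0, 6, 0], "angular": [0, 0, 0], "jaw": 1}, {"dp": [0, 3, 0], "angular": [0, 0, 0], "jaw": 1}, {"dp": [0, 0, 0], "angular": [0, 0, 0], "jaw": 1}, {"dp": [0, 0, 0], "angular": [0, 0, 0], "jaw": 1}]'

```text
t: 57.8
position: [0.6451, 0.0455, 0.0977]
orientation: [0.707, -0.707, -0.0, -0.0]
force: [0.1, -0.1, -1.7]
gripper_width: 0.0299
```

Request:
move_arm --targets '[{"dp": [0, 1, 0], "angular": [0, 0, 0], "jaw": 1}, {"dp": [0, 1, 0], "angular": [0, 0, 0], "jaw": 1}, {"dp": [0, 0, 0], "angular": [0, 0, 0], "jaw": 1}, {"dp": [0, 0, 0], "angular": [0, 0, 0], "jaw": 1}]'

```text
t: 58.2
position: [0.6449, 0.0456, 0.0957]
orientation: [0.707, -0.707, -0.0, -0.0]
force: [-1.1, -0.6, -1.1]
gripper_width: 0.0299
```

Request:
move_arm --targets '[{"dp": [0, 1, 0], "angular": [0, 0, 0], "jaw": 1}, {"dp": [0, 1, 0], "angular": [0, 0, 0], "jaw": 1}, {"dp": [0, 0, 0], "angular": [0, 0, 0], "jaw": 1}, {"dp": [0, 0, 0], "angular": [0, 0, 0], "jaw": 1}]'

```text
t: 58.6
position: [0.6458, 0.0455, 0.0954]
orientation: [0.707, -0.707, -0.001, -0.001]
force: [-2.3, -0.2, 5.3]
gripper_width: 0.0299
```

Request:
move_arm --targets '[{"dp": [0, 0, 0], "angular": [0, 0, 0], "jaw": 0}, {"dp": [0, 0, 0], "angular": [0, 0, 0], "jaw": -1}, {"dp": [0, 0, 0], "angular": [0, 0, 0], "jaw": -1}, {"dp": [0, 0, 0], "angular": [0, 0, 0], "jaw": -1}, {"dp": [0, -30, 0], "angular": [0, 0, 0], "jaw": -1}, {"dp": [0, -30, 0], "angular": [0, 0, 0], "jaw": -1}, {"dp": [0, -30, 15], "angular": [0, 0, 0], "jaw": -1}, {"dp": [-8, 0, 28], "angular": [0, 0, 0], "jaw": -1}]'

```text
t: 59.4
position: [0.641, 0.0857, 0.1889]
orientation: [-0.707, 0.707, 0.002, 0.006]
force: [0.6, -0.2, 0.7]
gripper_width: 0.0852
```

Request:
move_arm --targets '[{"dp": [-8, 0, 28], "angular": [0, 0, 0], "jaw": -1}, {"dp": [-8, 0, 28], "angular": [0, 0, 0], "jaw": -1}, {"dp": [-8, 0, 28], "angular": [0, 0, 0], "jaw": -1}, {"dp": [-8, 0, 28], "angular": [0, 0, 0], "jaw": -1}, {"dp": [-8, 0, 28], "angular": [0, 0, 0], "jaw": -1}, {"dp": [-8, 0, 28], "angular": [0, 0, 0], "jaw": -1}, {"dp": [-8, 0, 28], "angular": [0, 0, 0], "jaw": -1}, {"dp": [0, 0, 10], "angular": [0, 0, 0], "jaw": -1}]'

```text
t: 60.2
position: [0.5788, 0.2992, 0.1833]
orientation: [0.708, -0.706, -0.001, 0.003]
force: [-0.1, 0.9, 0.1]
gripper_width: 0.0848
```

Request:
move_arm --targets '[{"dp": [0, 0, 0], "angular": [0, 0, 0], "jaw": -1}, {"dp": [0, 0, 0], "angular": [0, 0, 0], "jaw": -1}, {"dp": [0, 0, 0], "angular": [0, 0, 0], "jaw": -1}]'

```text
t: 60.5
position: [0.582, 0.2919, 0.1837]
orientation: [-0.707, 0.708, -0.001, 0.001]
force: [0.1, -0.4, 0.4]
gripper_width: 0.0852
```

```bash
python3 pic.py 29; python3 - <<'E'
from m import *
T=cv2.imread('pics/top_29.png');S=cv2.imread('pics/scene_29.png')
dims={'narrow':(.015,.110,.136,(310,185,25,24),(295,228,28,26)),'wide':(.026,.098,.126,(345,147,32,32),(286,276,46,46)),'square':(.016,.106,.132,(272,150,25,24),(365,225,27,27))}
for n,(r,a,b,rt,rs) in dims.items():
    st,ct=capmask(T,rt);ss,cs=capmask(S,rs)
    f=lambda p:np.concatenate([hullc('top',cyl(*p,r,a+.004,b+.004))[0]-ct,hullc('scene',cyl(*p,r,a+.004,b+.004))[0]-cs])
    q=least_squares(f,[.6,0]); print(n,q.x,q.fun,st[4],ss[4])
cv2.imwrite('pics/diff.png',np.hstack([cv2.resize(T[130:250,240:400],(400,300)),cv2.resize(T[130:310,400:520],(200,300))]))
E
```

```text
narrow [ 0.5688 -0.0388] [-0.3326  0.2526 -0.0336  0.4095] 189 391
wide [ 0.6428 -0.1132] [-0.2472  0.6616  0.1756  0.595 ] 581 1208
square [0.6428 0.044 ] [0.2576 1.0999 0.5888 0.4212] 251 417
```

View pics/scene_29.png

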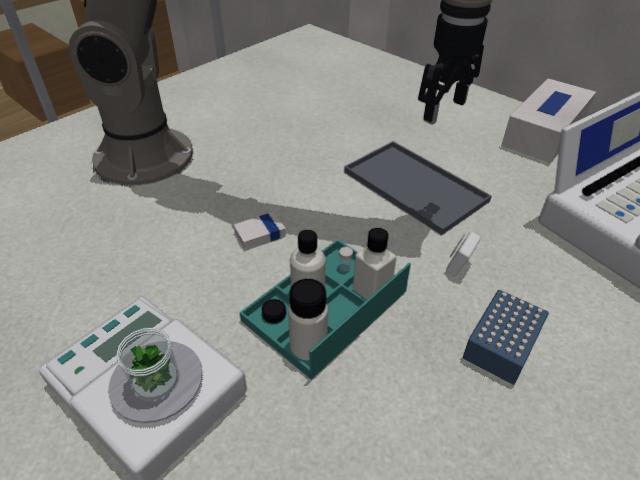

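View pics/top_29.png

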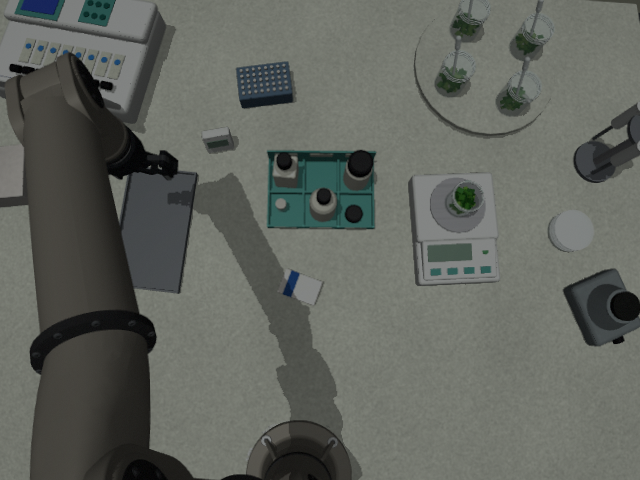

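The three bottles are upright in their own compartments, each within about 3 mm of where it started. The jar is centred on the pan (scene ~152,370), and the arm is clear of everything. The vial, spare cap and card box look unmoved, so I'm handing the job in.

```bash
python3 -c "
from station import bot; print(bot.job_done())"
```

```text
the job is handed in; nothing more can be done
None
```

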